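# Feed a test bar under the guard of a hardness checker with a push stick

## Task

Pick up the yellow push stick and use it to push the steel test bar along the checker's bed, under the guard, until the bar is home against the orange back-stop pad; keep pressing gently for about a second with roughly 10 N on the pad (never more than 18 N), beyond what the sliding itself takes. Then draw the stick out and lay it flat on its green mat again, and let go. Only the stick may touch the bar, keep the arm and fingers off the checker, and leave the other things where they are.

Things in the scene. Friction and masses are not known exactly. Their poses are not given: they have to be found in the camera images.
- checker: cream bench hardness checker, fixed, 470 x 110 mm. Own +x = feed direction, y across, z up; origin at bench level on the centre line under the guard's front face (x = 0). Flat steel bed from x = -200 mm, top 20 mm above the bench. Fences 12 mm high on the bed: channel 40 mm wide from x = -20 mm inwards, its lead-in widening to about 70 mm at x = -100 mm. Head 170 mm high from x = 170 mm
- guard_edge (a point): middle of the yellow lower edge of the clear guard's front panel: 46 mm above the bench, so the opening is 26 mm high over the bed, 98 mm wide. The clear guard housing runs 170 mm inwards from here, 115 mm high, closed at the sides
- shoe_foot (a point): sprung round steel shoe, 36 mm across, inside the guard, 75 mm inwards of its front; this point is its lowest, 13.5 mm above the bed at rest. The 16 mm high bar must lift it: sliding takes 1 to 6 N before, rises while the bar's front passes 65 to 75 mm inside, and takes a steady 5 to 12 N (it varies) from then on until the pad is met
- backstop: back stop inside the guard: red block with an orange pad in front, set anew each time 113 to 137 mm behind the guard's front. Origin on the bed, on the centre line, under the pad's resting front face; +x = feed direction. Pad 32 mm wide, from 2 to 15 mm above the bed; it yields 1 mm per 8 N. Its gauge needs 5 N or more for 0.3 s and is damaged above 18 N
- specimen: steel test bar with a blue band near its front, 90 x 36 x 16 mm, about 0.4 kg; origin at the centre of its underside, x along its length (+x towards the guard). Starts lying on the bed ahead of the guard, a little askew
- stick: yellow push stick, 205 mm long, 0.09 kg; origin on its underside below the middle of the handle, x along it to the tip. Handle: block x = -35 to 35 mm, 22 mm wide, 46 mm high; shank 16 mm wide, 12 mm high; black rubber head at the tip 26 mm wide, 14 mm high, flat front face at x = 145 mm; tail end at x = -60 mm
- stick_tip (a point): centre of the front face of the push stick's head, 7 mm above the stick's underside
- stick_tail (a point): centre of the push stick's tail end, 7 mm above the stick's underside
- mat: green mat fixed on the bench, 300 x 85 x 3 mm; origin at the centre of its underside, x along its length. The push stick starts lying on it
- ref_block: bystander: brass reference disc, 60 mm across, 16 mm high, origin at the centre of its underside
- spare_bar: bystander: copper-coloured spare bar, 90 x 36 x 16 mm, lying on the bench, origin at the centre of its underside
- jar: bystander: small closed jar, 50 mm across, 70 mm high, origin at the centre of its underside
There are look-alikes about, which are no part of the job. There is more than one size of the stick; the job needs the larger. There is more than one size of the specimen; the one meant has the size given above.

How it is judged:
By the outcome, as a careful person would: the job done as asked, in the order asked, and still so for the second after the job is handed in, with the robot touching nothing.
It also fails if it takes over 72 s, if anything falls off the work surface, if the arm or the gripper's body presses on something with over 40 N, if the wrist force passes 120 N, or if a joint passes its speed limit or range.

## Robot

A 6-joint arm with a two-finger parallel gripper is mounted at the origin on the work surface. World frame = base frame: x ahead of the robot, y to its left, z up, the work surface at z = 0. Lengths are in mm, angles in rad, forces in N, time in s.
With the tool pointing down it reaches from about 225 to 875 mm from the base axis. Payload 3.4 kg.
Tool frame: the origin (TCP) lies between the finger pads; the fingertips stand 25 mm ahead of it and the grasp point (between the pads) lies 6 mm ahead of it; z points along the fingers, y is the direction in which the jaws open and shut (so a half turn about z gives the same grasp; the last joint's range is limited). The gripper opens to 85 mm and grips with 20 to 120 N. Pads are 22 mm wide; open, the fingers measure 114 mm over their backs; the gripper's body (76 mm by 85 mm) begins 54 mm behind the grasp point. The pads swing forward as they close: fully open they stand 13 mm farther back than shut.
Start: joints at [1.021, 0.276, 1.505, -0, 1.361, -0.121], TCP at [239.092, 522.967, 256.328] pointing down, gripper open.
Joint ranges: [-2.89, 2.89], [-0.75, 2.08], [0.22, 2.7], [-1.18, 4.32], [0.11, 2.71], [-2.7, 2.7]. Speed limits (rad/s): [2.57, 2.57, 3.14, 3.14, 3.14, 3.14].

## Interface

Orientations are given as [roll, pitch, yaw] about the fixed x, y, z axes, in that order (R = Rz(yaw) Ry(pitch) Rx(roll)).
In Python, from bench import manip gives the robot as it stands.
- The arm moves only by the tool carry_out, never from a script. Its argument "increments" is one flat list of numbers, 7 for each row, row after row: the shift along the world's x, y, z in m, then the turn, a rotation vector about the world's x, y, z in degrees, then the opening, from 0 (shut) to 1 (fully open). In form: [tx, ty, tz, ax, ay, az, claw, tx, ty, tz, ax, ay, az, claw, ...]. A call has 1 to 5 rows; each row is the pose to reach, as a shift and turn from the pose commanded when the call began; what a row does not reach only later rows make up. A row lasts 1/10 s, in which the tool goes at most 50 mm and 8.59 degrees, less where a joint would pass 70% of its speed; a pose out of reach is approached as far as the arm can. A call with a gripper value outside its range is refused whole. The fingers move at their own pace and stop on an object; the grip force is fixed at half the most. Time passes only in rows, so rows that repeat a pose let the fingers close. It gives the time, the measured TCP pose, the force and the opening at its end, in the units of the state.
- manip.get_obs(): the state, without advancing time (a new reading comes with each control period).
- manip.get_image(name): name is "scene" or "top"; returns the picture (400x640x3 uint8, red, green, blue); there is no depth.
- manip.camera_model(name): a dict with "fx", "fy", "cx", "cy" (pixels), "dist_coeffs" ([k1, k2, p1, p2, k3] as OpenCV has them; the pictures are not rectified), "rvec" (rotation vector, rad) and "tvec" (3), from world to camera coordinates, as OpenCV has them. Camera axes: x right, y down, z forward; pixel columns grow to the right and rows downward; lengths in mm; the calibration is good to about 2 mm. A picture is of the moment at which its call begins. camera_model takes no time and is no camera call.
- manip.sign_off(): hands the job in, once; it reports no verdict.
Trained networks look in the newest picture that a camera, given by its name, has taken for a name from the list of things; names that differ only in an ending like _2 or _b are one class to them, and where a whole thing is asked for, a point or a joint stands for the part that bears it (a point fixed in the world has none). Each returns a list of dicts, best first, with "p" (0 to 1); they miss things now and then, are a little off and sometimes report something else, mostly with a low value. They report only what shows in the picture. A call takes as long as a camera call. They do not tell look-alikes from the thing itself.
- manip.masks_of(camera, query): "region" (400x640 bool, what is visible of it) and "xy" ([column, row] in pixels, amid what is visible of it).
The state is a dict: "time_s": time; "joint_positions": joint angles; "qvel": joint speeds; "tau": joint torques, N m; "position": TCP position; "tcp_rot": TCP orientation; "ft_force": force on the tool from outside, world axes, zero at the start; "wrist_torque": the same for the moment, N m; "width": finger opening in mm.
Only numpy, scipy, OpenCV 4.12 (cv2) and the standard library are available. Lean on these libraries where they do the work, as an engineer would, in place of code of your own. Each camera call takes 0.05 s, during which the arm holds its last target.

## Working session

There is one attempt and no reset: what is moved stays moved. The work goes in short steps, Python scripts to look and compute and a tool call to move; the robot and the scene stay as the last step left them, time stands still between calls to the robot, and variables do not carry over. Pictures are saved under pics/ and viewed, and the job is handed in when it is done.

Besides the shell and the picture viewer there is one more tool, called after ">>>" as a command line: name --argument value ..., lists and objects as JSON in quotes. carry_out: Moves the arm, as the interface text tells. Its arguments: {"type":"object","properties":{"increments":{"type":"array"}},"required":["increments"]}

```bash
ls; mkdir -p pics
python3 - <<'E'
from bench import manip
import cv2
o=manip.get_obs();print(o)
for n in("scene","top"):
    im=manip.get_image(n);cv2.imwrite(f"pics/{n}0.png",im[:,:,::-1]);print(manip.camera_model(n))
E
```

```text
pics
{'time_s': 0.0, 'joint_positions': array([ 1.02099393e+00,  2.76608228e-01,  1.50613535e+00, -2.26063391e-05,
        1.36069573e+00, -1.21033105e-01]), 'qvel': array([-0.00066997,  0.0003486 , -0.00161148, -0.00052425,  0.00184047,
       -0.00063131]), 'tau': array([-7.71363193e-04, -4.16763961e+01, -2.45805645e+01, -5.53811933e-04,
        1.10168828e-02, -3.37842799e-06]), 'position': array([238.83259836, 522.52249464, 255.43123839]), 'tcp_rot': array([-3.13975684e+00, -2.01022542e-04,  2.71282791e+00]), 'ft_force': array([-0.9489063 , -0.09606006, -0.98323576]), 'wrist_torque': array([-0.01883467,  0.00823704, -0.01147906]), 'width': 85.12178099990608}
{'fx': 453.4497606063615, 'fy': 453.4497606063615, 'cx': 315.5955171198073, 'cy': 196.1455974560761, 'dist_coeffs': array([0.02466638, 0.        , 0.        , 0.        , 0.        ]), 'rvec': array([ 2.05070255,  0.73219983, -0.42163636]), 'tvec': array([-388.71016628, -132.56161705, 1261.48330516])}
{'fx': 449.4341223511639, 'fy': 449.4341223511639, 'cx': 318.4807451104324, 'cy': 198.02698677125179, 'dist_coeffs': array([-0.11509097,  0.        ,  0.        ,  0.        ,  0.        ]), 'rvec': array([ 2.18506596, -2.20570196,  0.09309864]), 'tvec': array([  -2.4206682 ,  508.5906271 , 1208.66287404])}
```

View pics/scene0.png

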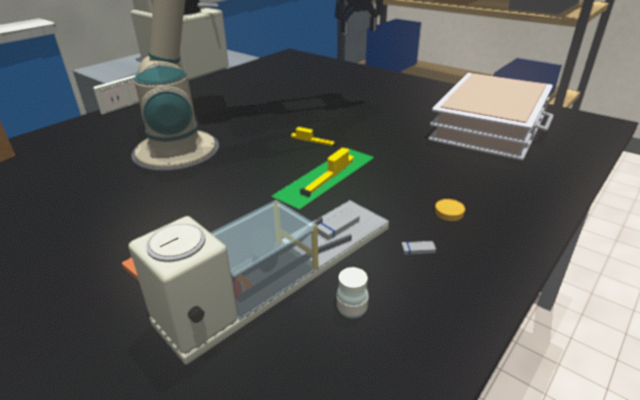

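View pics/top0.png

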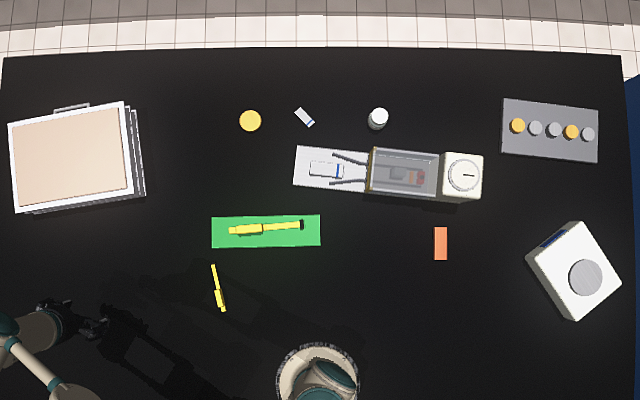

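```bash
cat > h.py <<'E'
from bench import manip
import cv2, numpy as np
def cam(n):
    c=manip.camera_model(n);K=np.array([[c['fx'],0,c['cx']],[0,c['fy'],c['cy']],[0,0,1]]);R=cv2.Rodrigues(c['rvec'])[0]
    return K,c['dist_coeffs'],R,np.array(c['tvec']).reshape(3)
def rays(n,px):
    K,d,R,t=cam(n);u=cv2.undistortPoints(np.array(px,float).reshape(-1,1,2),K,d).reshape(-1,2)
    D=np.c_[u,np.ones(len(u))]@R; return -R.T@t,D
def onz(n,px,z):
    C,D=rays(n,px);return C+D*((z-C[2])/D[:,2])[:,None]
def proj(n,P):
    K,d,R,t=cam(n);return cv2.projectPoints(np.array(P,float).reshape(-1,3),cv2.Rodrigues(R)[0],t,K,d)[0].reshape(-1,2)
def rect(region):
    c,_=cv2.findContours(region.astype(np.uint8),cv2.RETR_EXTERNAL,cv2.CHAIN_APPROX_NONE)
    c=max(c,key=cv2.contourArea);return c.reshape(-1,2)
E
python3 - <<'E'
from h import *
np.set_printoptions(precision=1,suppress=True)
res={}
for n in("top","scene"):
    print(n,rays(n,[[320,200]])[0])
    for q in("stick","specimen","checker","mat","stick_tip","stick_tail","guard_edge","backstop","shoe_foot"):
        for k,r in enumerate(manip.masks_of(n,q)[:3]):
            m=r['region'];res[f"{n}_{q}_{k}"]=m
            ys,xs=np.nonzero(m)
            print(n,q,round(r['p'],2),np.array(r['xy']),m.sum(),(xs.min(),xs.max(),ys.min(),ys.max()) if len(xs) else '')
np.savez_compressed("m0.npz",**res)
im=cv2.imread("pics/top0.png")
cv2.imwrite("pics/c1.png",cv2.resize(im[135:260,200:400],(800,500),interpolation=cv2.INTER_CUBIC))
im=cv2.imread("pics/scene0.png")
cv2.imwrite("pics/c2.png",cv2.resize(im[110:290,180:420],(800,600),interpolation=cv2.INTER_CUBIC))
E
```

```text
top [ 426.    14.4 1240.1]
top stick 0.93 [262.3 227.7] 515 (np.int64(228), np.int64(303), np.int64(220), np.int64(233))
top stick 0.62 [217.4 295. ] 275 (np.int64(211), np.int64(225), np.int64(262), np.int64(311))
top specimen 0.64 [310.6 118.7] 217 (np.int64(294), np.int64(315), np.int64(108), np.int64(127))
top specimen 0.59 [327.3 168. ] 459 (np.int64(310), np.int64(343), np.int64(161), np.int64(177))
top checker 0.66 [398.4 173.6] 7864 (np.int64(293), np.int64(482), np.int64(146), np.int64(202))
top mat 0.89 [266.8 233.9] 2808 (np.int64(212), np.int64(320), np.int64(215), np.int64(247))
top stick_tip 0.87 [217.1 292.2] 263 (np.int64(211), np.int64(225), np.int64(262), np.int64(310))
top stick_tip 0.61 [259.9 224.3] 610 (np.int64(228), np.int64(303), np.int64(220), np.int64(233))
top stick_tip 0.59 [397.8 172.5] 7878 (np.int64(293), np.int64(482), np.int64(146), np.int64(202))
top stick_tail 0.94 [263.7 228.1] 573 (np.int64(228), np.int64(303), np.int64(220), np.int64(233))
top stick_tail 0.77 [215.  292.4] 278 (np.int64(210), np.int64(225), np.int64(262), np.int64(310))
top stic
[... 1012 characters left out ...]
ick_tip 0.57 [330.  167.5] 721 (np.int64(300), np.int64(352), np.int64(149), np.int64(196))
scene stick_tail 0.91 [331.1 167.9] 708 (np.int64(300), np.int64(352), np.int64(149), np.int64(197))
scene stick_tail 0.61 [308.  137.2] 281 (np.int64(292), np.int64(336), np.int64(128), np.int64(146))
scene stick_tail 0.16 [351.  292.4] 1318 (np.int64(337), np.int64(367), np.int64(268), np.int64(317))
scene guard_edge 0.58 [231.5 264. ] 21497 (np.int64(129), np.int64(387), np.int64(200), np.int64(364))
scene shoe_foot 0.71 [335.  168.8] 742 (np.int64(300), np.int64(352), np.int64(148), np.int64(196))
scene shoe_foot 0.43 [231.1 265.7] 20966 (np.int64(129), np.int64(386), np.int64(201), np.int64(363))
```

View pics/c1.png

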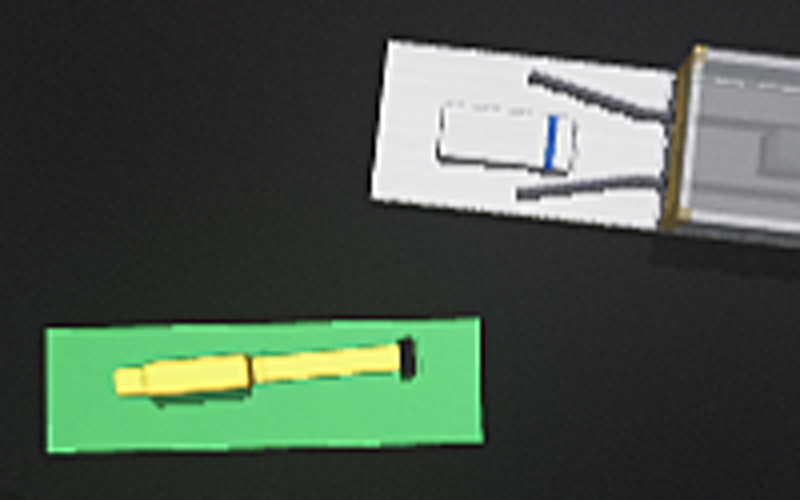

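View pics/c2.png

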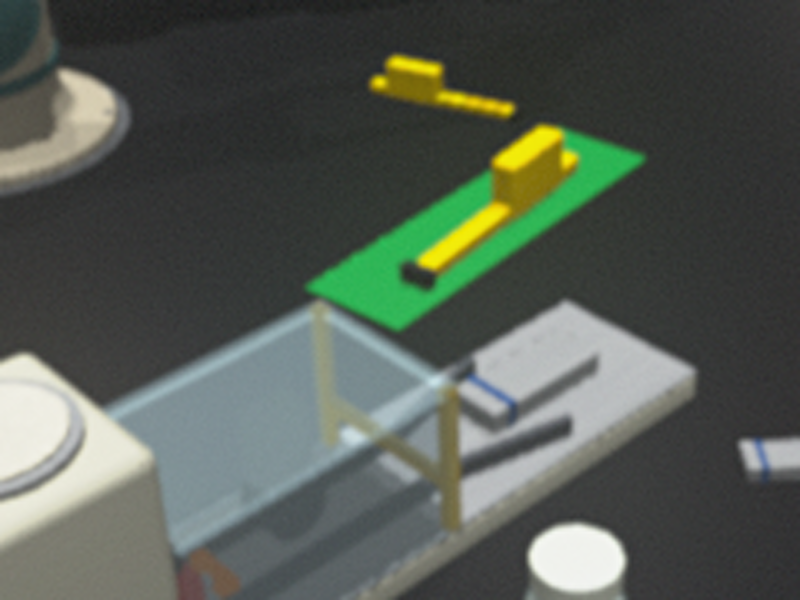

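```bash
cat > fit.py <<'E'
from h import *
from scipy.optimize import least_squares
def T(u,v): return [200+(u+.5)/4-.5,135+(v+.5)/4-.5]
def S(u,v): return [180+(u+.5)*.3-.5,110+(v+.5)*.3-.5]
def fit(obs,x0):
    # obs: (cam, px, local xyz)
    def f(p):
        c,s=np.cos(p[2]),np.sin(p[2]);r=[]
        for n in("top","scene"):
            o=[q for q in obs if q[0]==n]
            if not o: continue
            L=np.array([q[2] for q in o],float)
            W=np.c_[p[0]+c*L[:,0]-s*L[:,1],p[1]+s*L[:,0]+c*L[:,1],L[:,2]]
            r.append((proj(n,W)-np.array([q[1] for q in o])).ravel())
        return np.concatenate(r)
    s=least_squares(f,x0,loss='soft_l1',x_scale=[10,10,.1]);return s.x,f(s.x).reshape(-1,2)
E
python3 - <<'E'
from fit import *
np.set_printoptions(precision=2,suppress=True)
t,s="top","scene"
ch=[(t,T(388,40),(-200,55,20)),(t,T(371,200),(-200,-55,20)),(s,S(567,300),(-200,-55,20)),(s,S(695,372),(-200,55,20))]
for z in(115,):
    ch2=ch
p,r=fit(ch,[480,-80,-1.57]);print("checker",p,r.ravel())
st=[(t,T(147,365),(-35,11,49)),(t,T(247,353),(35,11,49)),(t,T(250,388),(35,-11,49)),(t,T(150,397),(-35,-11,49)),
(t,T(115,370),(-60,8,15)),(t,T(117,396),(-60,-8,15)),(t,T(414,338),(145,13,17)),(t,T(415,378),(145,-13,17)),
(s,S(542,126),(-35,-11,49)),(s,S(566,136),(-35,11,49)),(s,S(492,160),(35,-11,49)),(s,S(516,175),(35,11,49)),(s,S(401,264),(145,-13,17)),(s,S(435,273),(145,13,17))]
p,r=fit(st,[350,150,-1.5]);print("stick",p);print(r)
b=[(t,T(445,103),(-45,18,36)),(t,T(577,113),(45,18,36)),(t,T(570,173),(45,-18,36)),(t,T(437,160),(-45,-18,36)),
(s,S(514,410),(45,18,36)),(s,S(597,355),(-45,18,36))]
p,r=fit(b,[550,0,-1.6]);print("bar",p);print(r)
m=[(t,T(47,328),(-150,42.5,3)),(t,T(480,318),(150,42.5,3)),(t,T(483,441),(150,-42.5,3)),(t,T(47,452),(-150,-42.5,3)),(s,S(305,288),(150,-42.5,3)),(s,S(400,330),(150,42.5,3)),(s,S(646,157),(-150,42.5,3))]
p,r=fit(m,[350,150,-1.5]);print("mat",p);print(r)
E
```

```text
checker [ 576.71 -140.24   -1.7 ] [ 0.11 -0.34 -0.56 -0.77 -0.84  0.   -0.11 -0.32]
stick [428.65 179.36  -1.48]
[[-1.35 -0.78]
 [-0.11 -0.34]
 [-0.09 -0.8 ]
 [-1.36 -0.5 ]
 [-0.25  0.04]
 [-0.23 -0.61]
 [-0.36 -1.12]
 [ 0.31 -1.59]
 [-0.81 -0.84]
 [-0.54 -1.68]
 [-1.2   0.03]
 [-0.75 -2.11]
 [-1.13  0.07]
 [-2.11  0.7 ]]
bar [587.15 -28.43  -1.66]
[[-0.78  0.13]
 [-0.61  0.35]
 [ 0.14 -1.47]
 [ 0.14 -0.93]
 [-5.75  1.3 ]
 [ 0.03 -1.97]]
mat [421.56 139.32  -1.55]
[[-0.55 -0.14]
 [-0.13 -0.71]
 [ 0.04 -0.51]
 [ 0.   -0.25]
 [-0.27 -0.42]
 [-0.7  -0.34]
 [-0.44 -0.02]]
```

Run:
```python
from h import *
im=cv2.imread("pics/top0.png")
cv2.imwrite("pics/c3.png",cv2.resize(im[140:210,350:490],(800,400),interpolation=cv2.INTER_CUBIC))
cv2.imwrite("pics/c5.png",cv2.resize(im[145:205,285:385],(800,480),interpolation=cv2.INTER_CUBIC))
im=cv2.imread("pics/scene0.png")
cv2.imwrite("pics/c4.png",cv2.resize(im[195:365,120:330],(800,648),interpolation=cv2.INTER_CUBIC)[:600])
cv2.imwrite("pics/c6.png",cv2.resize(im[195:275,295:395],(750,600),interpolation=cv2.INTER_CUBIC))
```

```text
(no output)
```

View pics/c3.png

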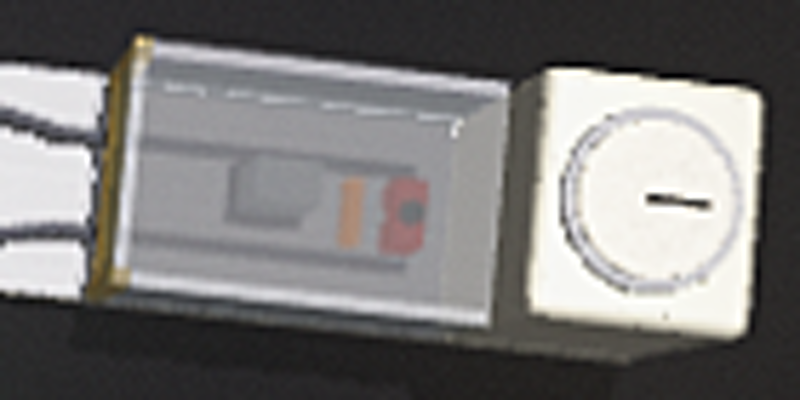

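View pics/c4.png

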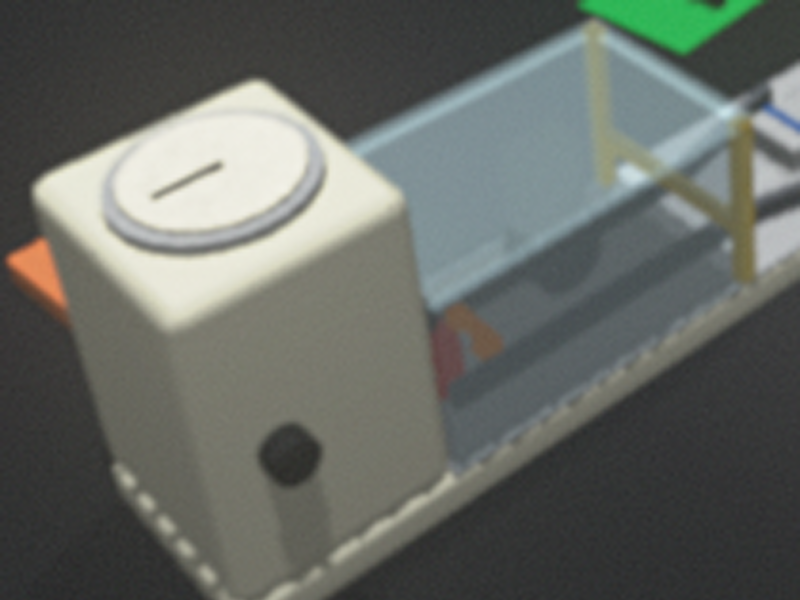

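View pics/c5.png

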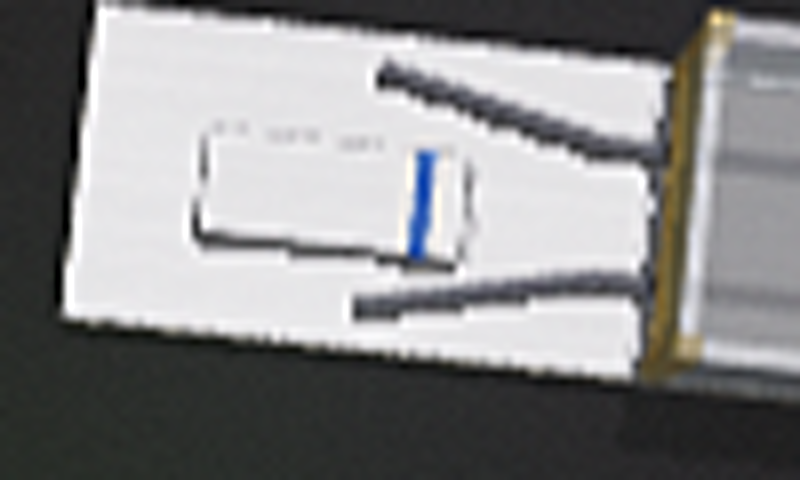

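View pics/c6.png

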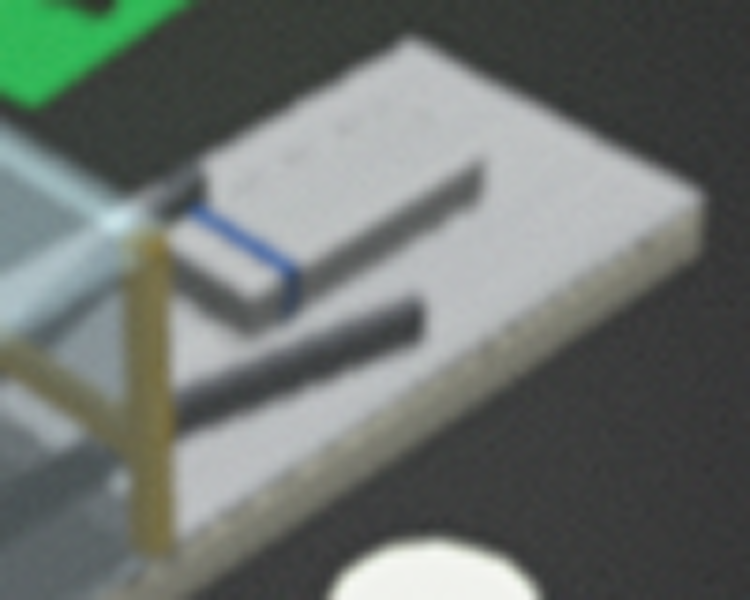

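```bash
cat > fit2.py <<'E'
from fit import *
np.set_printoptions(precision=2,suppress=True)
t,s="top","scene"
def c3(u,v): return [350+(u+.5)*.175-.5,140+(v+.5)*.175-.5]
def c4(u,v): return [120+(u+.5)*.2625-.5,195+(v+.5)*.2625-.5]
def c5(u,v): return [285+(u+.5)/8-.5,145+(v+.5)/8-.5]
def c6(u,v): return [295+(u+.5)/7.5-.5,195+(v+.5)/7.5-.5]
ch=[(t,c5(97,3),(-200,55,20)),(t,c5(62,318),(-200,-55,20)),(s,c6(410,36),(-200,-55,20)),(s,c6(705,195),(-200,55,20)),
(t,c3(143,40),(0,52,115)),(t,c3(122,277),(0,-52,115)),
(t,c3(755,214),(270,0,170)),(t,c3(538,193),(170,0,170)),
(s,c4(170,335),(270,55,170)),(s,c4(408,195),(170,55,170)),(s,c4(33,185),(270,-55,170)),(s,c4(448,478),(170,55,20)),(s,c4(742,118),(0,52,115)),(s,c4(742,280),(0,52,20)),(s,c4(593,20),(0,-52,115))]
C,r=fit(ch,[576,-140,-1.7])
if __name__=="__main__":
    print("checker",C);print(r.T)
    b=[(t,c5(205,130),(-45,18,36)),(t,c5(472,158),(45,18,36)),(t,c5(458,262),(45,-18,36)),(t,c5(197,235),(-45,-18,36)),
(s,c6(260,310),(45,18,36)),(s,c6(485,163),(-45,18,36))]
    p,r=fit(b,[550,0,-1.6]);print("bar",p);print(r.T)
    def loc(P):
        c,ss=np.cos(C[2]),np.sin(C[2]);d=np.array(P)[:2]-C[:2];return np.array([c*d[0]+ss*d[1],-ss*d[0]+c*d[1]])
    print("bar in checker",loc(p),p[2]-C[2])
    for nm,q,z in(("fence far outer end top",c5(385,72),32),("fence near end",c5(358,305),32),("fence far at post",c5(640,152),32),("near at post",c5(630,283),32),("pad front top hi",c3(341,180),35),("pad lo",c3(338,245),35),("shoe",c3(268,190),40)):
        print(nm,loc(onz(t,[q],z)[0]))
E
python3 fit2.py
```

```text
checker [ 579.44 -142.1    -1.68]
[[ 0.26  0.37 -0.64 -0.7   2.17  0.54 -1.2  -0.85 -3.45  0.4  -5.34  1.69
   0.42  1.44  0.04]
 [-0.5  -0.23  0.26 -0.7  -1.29 -2.    0.65  0.41 -1.43 -0.47 -0.84 -0.2
  -1.18 -1.01  0.44]]
bar [587.26 -28.63  -1.67]
[[ 0.07 -0.17  0.44 -0.16 -1.41 -0.35]
 [-0.52 -0.95 -0.78 -0.47 -1.94 -1.91]]
bar in checker [-113.63   -4.88] 0.011175035067423789
fence far outer end top [-100.19   37.94]
fence near end [-101.4   -42.17]
fence far at post [-11.2   19.77]
near at post [-10.42 -25.15]
pad front top hi [112.07  11.78]
pad lo [113.3  -19.39]
shoe [76.64  2.55]
```

Run:
```python
from fit2 import *
A=onz(t,[c5(97,3),c5(670,63),c5(62,318),c5(640,380)],20)
print(A)
for i in(0,2): d=A[i+1]-A[i];print(np.arctan2(d[1],d[0]))
d=A[2]-A[0];print(np.hypot(*d[:2]),np.arctan2(d[1],d[0])-0)
S_=onz(s,[c6(410,36),c6(705,195),c6(160,570)],20);print(S_)
d=S_[2]-S_[1];print(np.arctan2(d[1],d[0]), np.hypot(*(S_[1]-S_[0])[:2]))
# bar long edge (near, top z 36) yaw
B=onz(t,[c5(197,235),c5(458,262),c5(205,130),c5(472,158)],36);print(B)
for i in(0,2): d=B[i+1]-B[i];print(np.arctan2(d[1],d[0]))
print(B.mean(0))
B=onz(s,[c6(260,310),c6(485,163),c6(395,90)],36);print(B)
# fence ends, tops
print(onz(t,[c5(380,65),c5(378,85),c5(355,295),c5(357,318)],32))
# stick handle via top only
P=onz(t,[T(147,365),T(247,353),T(250,388),T(150,397)],49);print(P,P.mean(0))
P=onz(t,[T(414,338),T(415,378)],17);print(P)
```

```text
[[ 655.     51.25   20.  ]
 [ 632.92 -145.59   20.  ]
 [ 546.45   63.81   20.  ]
 [ 523.58 -133.22   20.  ]]
-1.682539752357492
-1.6863715379017647
109.27716531344079 3.026389240736176
[[ 547.6    66.5    20.  ]
 [ 656.97   52.83   20.  ]
 [ 636.98 -154.76   20.  ]]
-1.6667710537508453 110.22456251971268
[[572.58  17.53  36.  ]
 [562.73 -70.38  36.  ]
 [608.26  14.54  36.  ]
 [598.07 -75.62  36.  ]]
-1.6822942076144882
-1.6833441834764233
[585.41 -28.48  36.  ]
[[606.49 -78.22  36.  ]
 [614.08   9.34  36.  ]
 [574.5   22.29  36.  ]]
[[630.73 -45.09  32.  ]
 [623.86 -44.32  32.  ]
 [552.24 -35.65  32.  ]
 [544.43 -36.24  32.  ]]
[[434.39 211.6   49.  ]
 [441.82 145.19  49.  ]
 [418.68 143.28  49.  ]
 [413.23 209.62  49.  ]] [427.03 177.42  49.  ]
[[451.44  35.12  17.  ]
 [424.28  34.67  17.  ]]
```

Candidates: stick – the one on the green mat, top (265,228), ~205 mm long (fits the model), versus a small one at (218,290); bar – on the bed at top (327,168), measures 90×36, versus a small one on the bench at (304,117). I choose the mat stick and the bed bar. The close crops above confirm it: handle block, long shank and black head.

>>> carry_out --increments '[0.024, -0.043, -0.01, 0, 0, -7.5, 1, 0.048, -0.086, -0.02, 0, 0, -15, 1, 0.072, -0.129, -0.03, 0, 0, -22.5, 1, 0.096, -0.172, -0.04, 0, 0, -30, 1, 0.12, -0.215, -0.05, 0, 0, -37.5, 1]'

```text
time_s: 1.5
position: [359.1, 307.5, 206.4]
tcp_rot: [3.141, 0.0, 2.054]
ft_force: [1.4, -0.1, -0.0]
width: 85.5
```

>>> carry_out --increments '[0.017, -0.031, -0.02, 0, 0, -5.7, 1, 0.034, -0.062, -0.04, 0, 0, -11.4, 1, 0.051, -0.093, -0.06, 0, 0, -17.1, 1, 0.068, -0.124, -0.09, 0, 0, -22.8, 1, 0.068, -0.124, -0.09, 0, 0, -22.8, 1]'

```text
time_s: 2.0
position: [426.2, 181.4, 113.8]
tcp_rot: [-3.136, 0.002, 1.655]
ft_force: [-0.5, -0.2, 0.4]
width: 85.5
```

Run:
```python
from h import *
for n in("scene","top"):
    im=manip.get_image(n)[:,:,::-1]
    cv2.imwrite(f"pics/a_{n}.png",cv2.resize(im[100:260,180:400],(792,576),interpolation=cv2.INTER_CUBIC))
print(manip.get_obs()['position'],manip.get_obs()['tcp_rot'])
```

```text
[426.42777998 184.44771956 116.13059465] [-3.13998390e+00 -1.41578926e-04  1.65870959e+00]
```

View pics/a_scene.png

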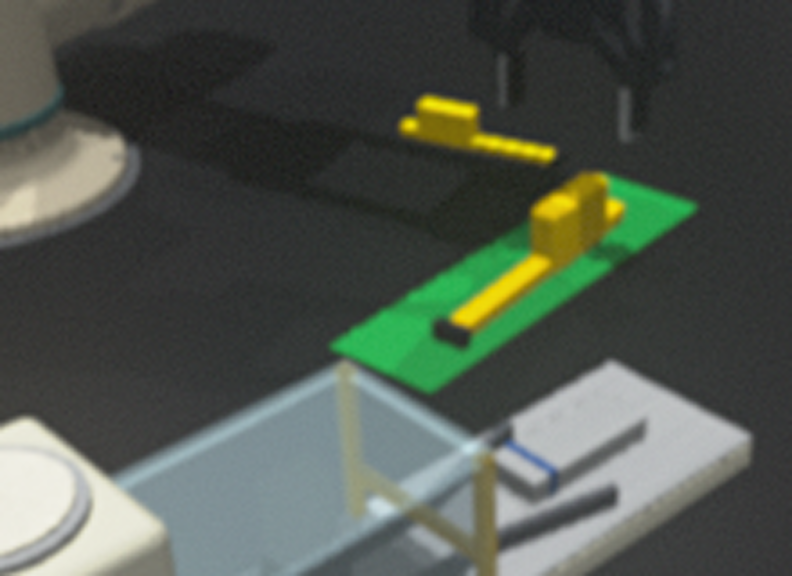

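View pics/a_top.png

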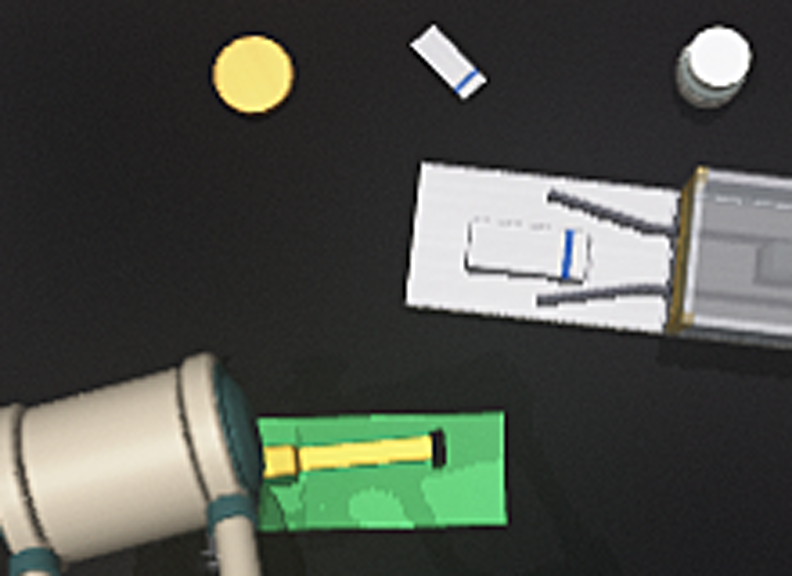

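The crops show the fingers either side of the handle, over the mat (scene crop fingertips about (505,105) and (627,138), handle at (570,210)). I'm going down now.

>>> carry_out --increments '[0, 0, -0.025, 0, 0, 0, 1, 0, 0, -0.05, 0, 0, 0, 1, 0, 0, -0.073, 0, 0, 0, 1, 0, 0, -0.073, 0, 0, 0, 1, 0, 0, -0.073, 0, 0, 0, 1]'

```text
time_s: 2.6
position: [426.7, 186.1, 44.4]
tcp_rot: [3.141, -0.0, 1.662]
ft_force: [0.1, 0.2, 0.4]
width: 85.3
```

Run:
```python
from h import *
im=manip.get_image("scene")[:,:,::-1]
cv2.imwrite(f"pics/b_scene.png",cv2.resize(im[100:220,250:410],(800,600),interpolation=cv2.INTER_CUBIC))
print(manip.get_obs()['position'],manip.get_obs()['ft_force'])
```

```text
[427.31783424 186.03623788  44.86925745] [ 0.9238317  -0.4029813   0.21563525]
```

View pics/b_scene.png

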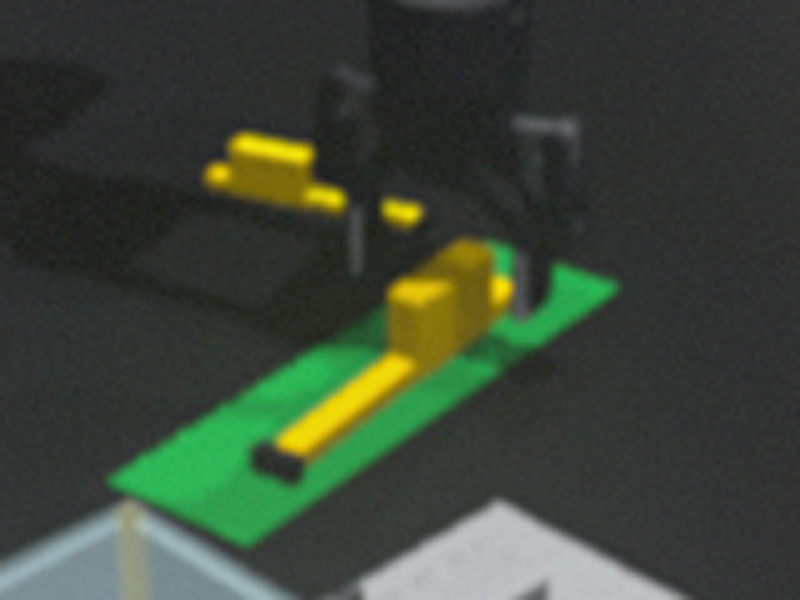

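Run:
```python
from h import *
f=lambda P:(proj("scene",P)-[250,100]+.5)*5-.5
print(f([[427,185,31],[427,185,18],[427.8,178.2,49],[385,181,31],[469.5,188,31]]))
```

```text
[[444.33057095 294.80111406]
 [444.08968276 317.71800914]
 [437.54306531 268.12084532]
 [373.69578498 273.54625117]
 [517.19588995 317.9129207 ]]
```

>>> carry_out --increments '[0, 0, 0, 0, 0, 0, 0, 0, 0, 0, 0, 0, 0, 0, 0, 0, 0, 0, 0, 0, 0, 0, 0, 0, 0, 0, 0, 0, 0, 0, 0, 0, 0, 0, 0]'

```text
time_s: 3.15
position: [427.0, 185.1, 44.0]
tcp_rot: [3.14, -0.0, 1.66]
ft_force: [-0.3, 0.2, 4.8]
width: 20.8
```

>>> carry_out --increments '[0, 0, 0, 0, 0, 0, 0, 0, 0, 0, 0, 0, 0, 0, 0, 0, 0, 0, 0, 0, 0, 0, 0, 0, 0, 0, 0, 0]'

```text
time_s: 3.55
position: [427.0, 185.1, 44.1]
tcp_rot: [3.14, -0.0, 1.66]
ft_force: [-0.7, -1.1, 6.0]
width: 21.2
```

>>> carry_out --increments '[0, 0, 0.01, 0, 0, 0, 0, 0, 0, 0.03, 0, 0, 0, 0, 0, 0, 0.055, 0, 0, 0, 0, 0, 0, 0.08, 0, 0, 0, 0, 0, 0, 0.08, 0, 0, 0, 0]'

```text
time_s: 4.05
position: [428.5, 185.6, 126.6]
tcp_rot: [3.135, -0.001, 1.66]
ft_force: [0.9, 0.9, -1.1]
width: 20.8
```

Run:
```python
from h import *
for n in("scene","top"):
    im=manip.get_image(n)[:,:,::-1]
    cv2.imwrite(f"pics/l_{n}.png",cv2.resize(im[90:250,190:400],(788,600),interpolation=cv2.INTER_CUBIC))
o=manip.get_obs();print(o['position'],o['tcp_rot'],o['ft_force'],o['wrist_torque'],o['width'])
```

```text
[426.31346943 184.96513214 123.8156399 ] [ 3.14100133e+00 -6.58463272e-05  1.66031167e+00] [-0.9865392   0.05743612 -1.79379466] [ 0.02199125 -0.0195928  -0.01744225] 21.302132686354387
```

View pics/l_scene.png

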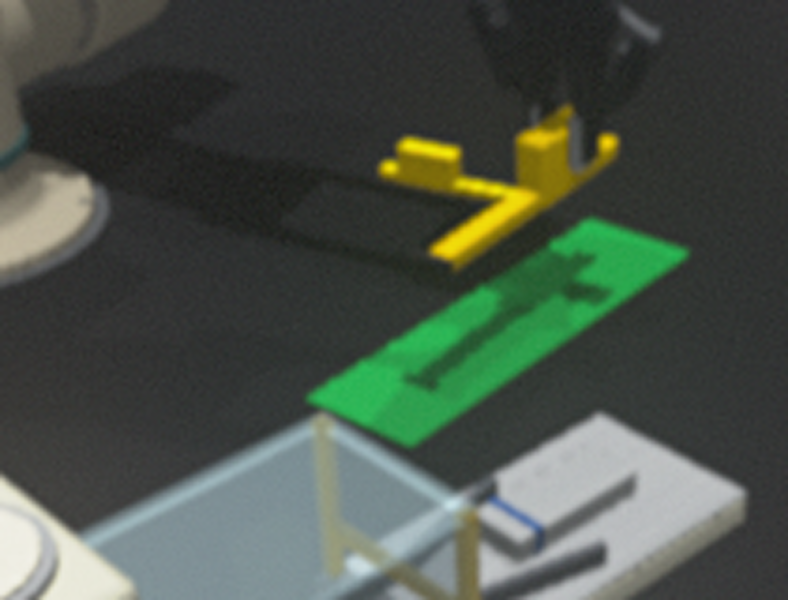

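View pics/l_top.png

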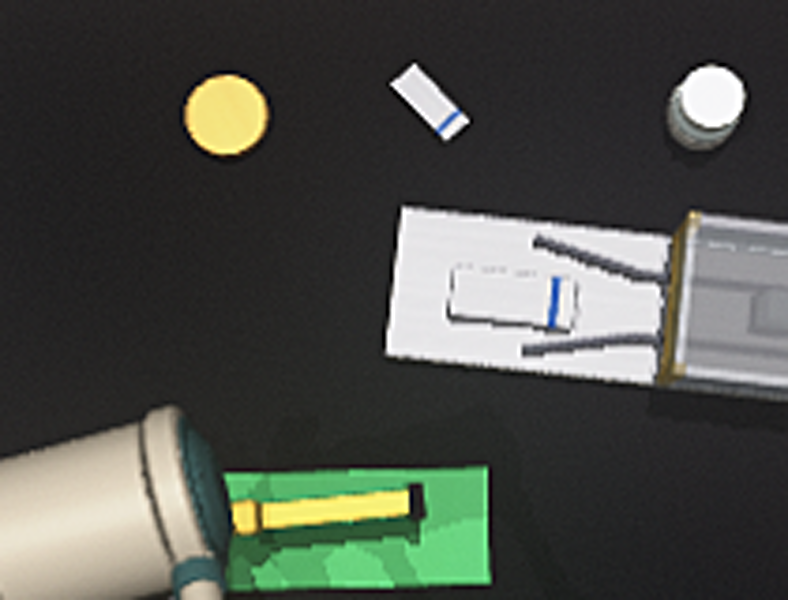

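Run:
```python
from h import *
k=210/788
P=onz("top",[[190+424.5*k-.4,90+484*k-.4],[190+425*k-.4,90+520*k-.4]],97);print(P)
k2=160/600
sx=lambda u,v:[190+(u+.5)*k-.5,90+(v+.5)*k2-.5]
# handle front top edge in top: 
print(onz("top",[sx(260,500),sx(261,531)],129))
# scene: compare predicted tip top corners
tip=P.mean(0);print(tip)
q=proj("scene",[tip,[tip[0],tip[1],83],[tip[0]-13,tip[1],97],[tip[0]+13,tip[1],97]])
print([((a-190+.5)/k-.5,(b-90+.5)/k2-.5) for a,b in q])
for i in range(4):
    manip.get_image("top");o=manip.get_obs();print(o['position'],o['ft_force'])
```

```text
[[451.15730605  34.76651706  97.        ]
 [426.80867748  34.62473674  97.        ]]
[[440.58059824 142.47103273 129.        ]
 [420.19528629 141.87401225 129.        ]]
[438.98299177  34.6956269   97.        ]
[(np.float64(418.78211303334155), np.float64(261.27537225044745)), (np.float64(419.63399179303656), np.float64(282.3137938716015)), (np.float64(402.15937431321925), np.float64(254.7756672108444)), (np.float64(435.64286018575615), np.float64(267.8674931159853))]
[425.71597815 184.80631305 123.07330577] [-0.20162286 -0.37225986 -1.39108079]
[425.43815567 184.74737266 122.64065685] [-0.44959343  0.2147842  -0.31562674]
[425.4006771  184.73564324 122.45449664] [-0.88347271  0.78239739 -0.31249884]
[425.51262109 184.76122831 122.43320755] [ 0.79003681 -0.40437743 -0.62124812]
```

>>> carry_out --increments '[0.037, 0.002, 0, 0, 0, -2.3, 0, 0.075, 0.004, 0, 0, 0, -4.6, 0, 0.112, 0.006, 0, 0, 0, -6.9, 0, 0.15, 0.008, 0, 0, 0, -9.2, 0, 0.186, 0.009, -0.01, 0, 0, -11.4, 0]'

```text
time_s: 4.85
position: [614.6, 194.2, 113.3]
tcp_rot: [3.141, -0.0, 1.46]
ft_force: [0.6, 0.6, -0.3]
width: 21.3
```

>>> carry_out --increments '[0, 0, -0.015, 0, 0, 0, 0, 0, 0, -0.03, 0, 0, 0, 0, 0, 0, -0.04, 0, 0, 0, 0, 0, 0, -0.04, 0, 0, 0, 0, 0, 0, -0.04, 0, 0, 0, 0]'

```text
time_s: 5.35
position: [612.3, 194.0, 73.3]
tcp_rot: [-3.141, 0.0, 1.462]
ft_force: [0.0, 0.2, -0.9]
width: 21.1
```

Run:
```python
from h import *
for n,(a,b,c,d) in(("scene",(150,270,270,430)),("top",(130,230,220,380))):
    im=manip.get_image(n)[:,:,::-1]
    cv2.imwrite(f"pics/d_{n}.png",cv2.resize(im[a:b,c:d],None,fx=5,fy=5,interpolation=cv2.INTER_CUBIC))
    o=manip.get_obs();print(o['position'],o['tcp_rot'],o['ft_force'],o['wrist_torque'],o['width'])
```

```text
[612.70894173 194.1439484   73.97229436] [ 3.14082519e+00 -2.08666570e-04  1.46146708e+00] [0.72969483 0.09072367 0.32397886] [-0.00351347  0.01813009 -0.01615747] 21.023130659066922
[612.92799084 194.21861205  74.36240475] [ 3.14009321e+00 -4.42837770e-04  1.46152102e+00] [ 0.89682851 -0.5857004  -1.21516785] [-0.0093003  -0.0273449   0.02781367] 20.867615488507585
```

View pics/d_scene.png

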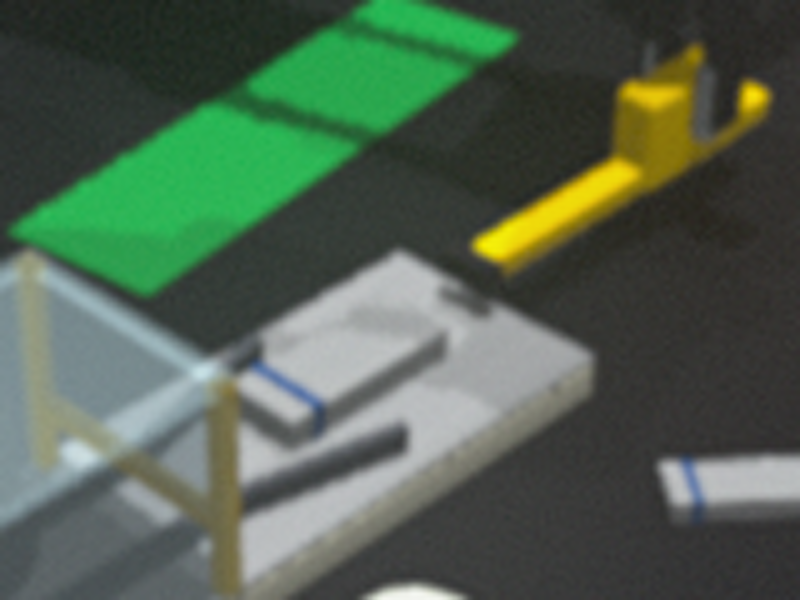

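View pics/d_top.png

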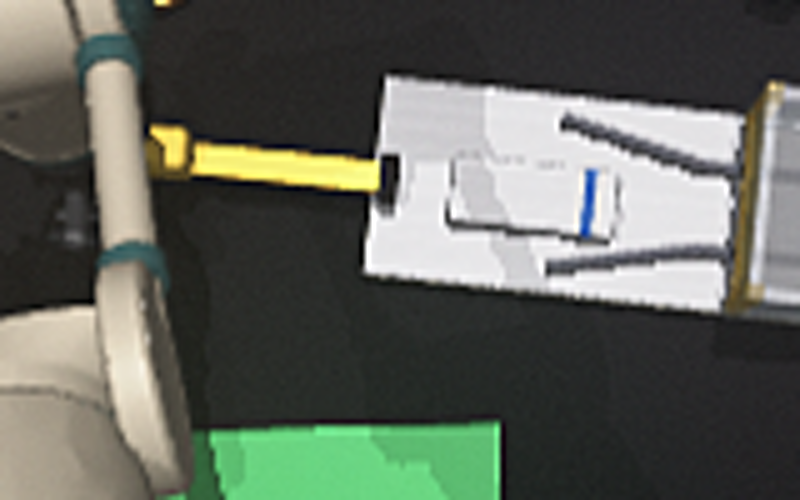

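```bash
cat > ck.py <<'E'
from h import *
O=np.array([578.9,-140.4]);Y=-1.683
def loc(P):
    c,s=np.cos(Y),np.sin(Y);d=np.atleast_2d(P)[:,:2]-O;return np.c_[d@[c,s],d@[-s,c]]
def wor(x,y):
    c,s=np.cos(Y),np.sin(Y);return O+[c*x-s*y,s*x+c*y]
E
python3 - <<'E'
from ck import *
np.set_printoptions(precision=1,suppress=True)
f=lambda u,v:[220+(u+.5)/5-.5,130+(v+.5)/5-.5]
print("tip",loc(onz("top",[f(400,154),f(393,212)],46)))
print("shank",loc(onz("top",[f(193,142),f(378,158),f(193,177),f(376,193)],44)))
print("bar",loc(onz("top",[f(454,158),f(618,175),f(610,241),f(447,225)],36)))
print("fences",loc(onz("top",[f(566,122),f(547,267),f(738,172),f(730,250)],32)))
E
```

```text
tip [[-185.4    8.5]
 [-185.8  -23. ]]
shank [[-296.8    3.8]
 [-197.     5.4]
 [-294.7  -15. ]
 [-196.1  -13.5]]
bar [[-156.6   10.8]
 [ -67.4   10.9]
 [ -68.2  -25.3]
 [-156.5  -25.8]]
fences [[ -98.2   37.5]
 [-100.5  -42.4]
 [  -2.3   20.1]
 [  -2.7  -22.9]]
```

>>> carry_out --increments '[0, 0, -0.005, 0, 0, -0.8, 0, 0, 0, -0.01, 0, 0, -0.8, 0, 0, 0, -0.0108, 0, 0, -0.8, 0]'

```text
time_s: 5.75
position: [612.0, 193.9, 62.2]
tcp_rot: [-3.141, 0.0, 1.447]
ft_force: [0.1, -0.1, -1.7]
width: 21.5
```

Run:
```python
from ck import *
np.set_printoptions(precision=2,suppress=True)
for n,(a,b,c,d) in(("scene",(150,270,270,430)),("top",(130,230,220,380))):
    im=manip.get_image(n)[:,:,::-1]
    cv2.imwrite(f"pics/e_{n}.png",cv2.resize(im[a:b,c:d],None,fx=5,fy=5,interpolation=cv2.INTER_CUBIC))
    o=manip.get_obs();print(o['position'],o['tcp_rot'],o['ft_force'],loc(o['position']))
```

```text
[612.04 193.96  62.27] [-3.14  0.    1.45] [ 0.69 -0.32 -0.89] [[-335.97   -4.51]]
[612.25 194.01  62.49] [-3.14  0.    1.45] [-0.31 -0.33 -0.74] [[-336.04   -4.3 ]]
```

View pics/e_scene.png

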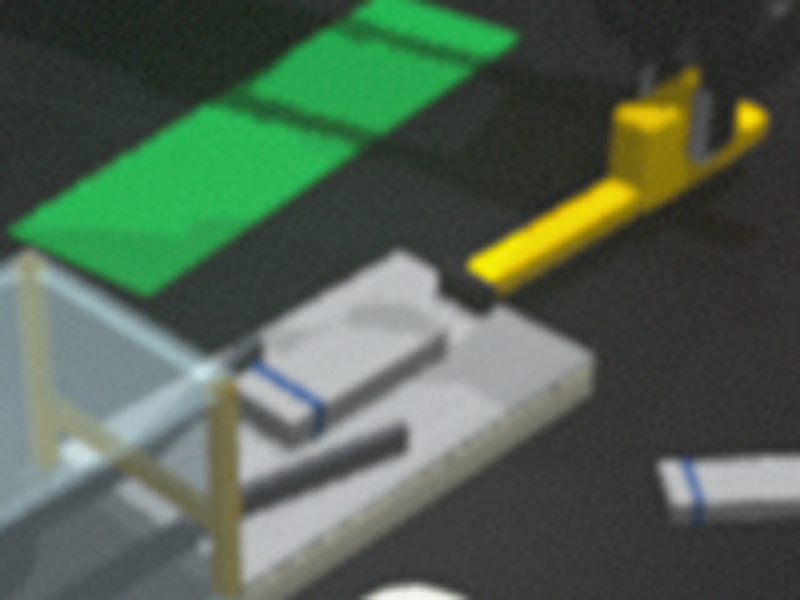

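View pics/e_top.png

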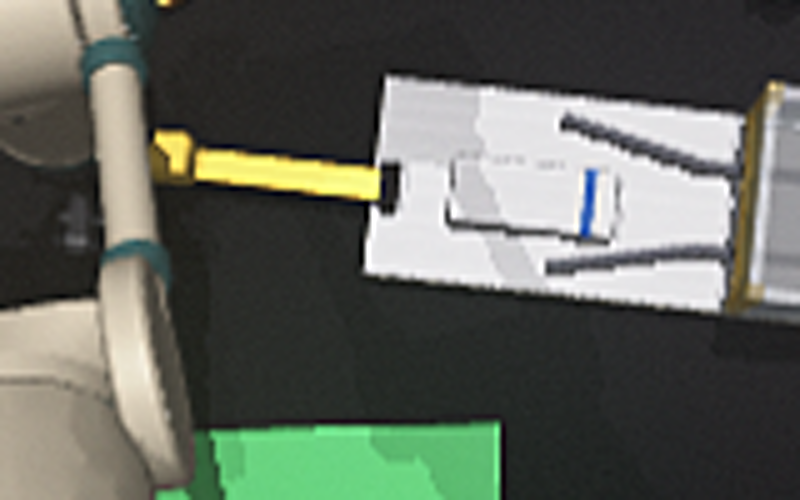

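Stick is level, over the bed at tip (top crop 398,185), 28 mm behind the bar and about square with it. Now closing in.

>>> carry_out --increments '[-0.0009, -0.008, 0, 0, 0, 0, 0, -0.0018, -0.016, 0, 0, 0, 0, 0, -0.0025, -0.022, 0, 0, 0, 0, 0, -0.003, -0.027, 0, 0, 0, 0, 0, -0.0036, -0.032, 0, 0, 0, 0, 0]'

```text
time_s: 6.35
position: [609.2, 162.1, 63.1]
tcp_rot: [3.141, -0.002, 1.446]
ft_force: [0.3, 2.9, 0.3]
width: 20.8
```

>>> carry_out --increments '[-0.0005, -0.004, 0, 0, 0, 0, 0, -0.0008, -0.008, 0, 0, 0, 0, 0, -0.001, -0.012, 0, 0, 0, 0, 0, -0.0011, -0.016, 0, 0, 0, 0, 0, -0.0012, -0.02, 0, 0, 0, 0, 0]'

```text
time_s: 6.85
position: [607.7, 141.9, 62.8]
tcp_rot: [3.141, -0.0, 1.447]
ft_force: [-0.1, 4.3, -0.1]
width: 20.9
```

```bash
cat > look.py <<'E'
import sys
from ck import *
np.set_printoptions(precision=2,suppress=True)
tag=sys.argv[1]
for n,(a,b,c,d) in(("scene",(150,270,270,430)),("top",(130,230,260,420))):
    im=manip.get_image(n)[:,:,::-1]
    cv2.imwrite(f"pics/{tag}_{n}.png",cv2.resize(im[a:b,c:d],None,fx=5,fy=5,interpolation=cv2.INTER_CUBIC))
    o=manip.get_obs();f=o['ft_force'];print(o['position'],o['tcp_rot'],f,"feedF",-(f[0]*np.cos(Y)+f[1]*np.sin(Y)),"tip~",loc(o['position'])+[150.5,0])
E
python3 look.py f
```

```text
[607.64 141.15  62.77] [-3.14  0.    1.45] [ 0.48  0.61 -0.05] feedF 0.6625443307529841 tip~ [[-132.5    -2.97]]
[607.62 141.17  62.71] [-3.14  0.    1.45] [ 0.48  0.75 -0.67] feedF 0.8029047935991506 tip~ [[-132.52   -2.99]]
```

View pics/f_top.png

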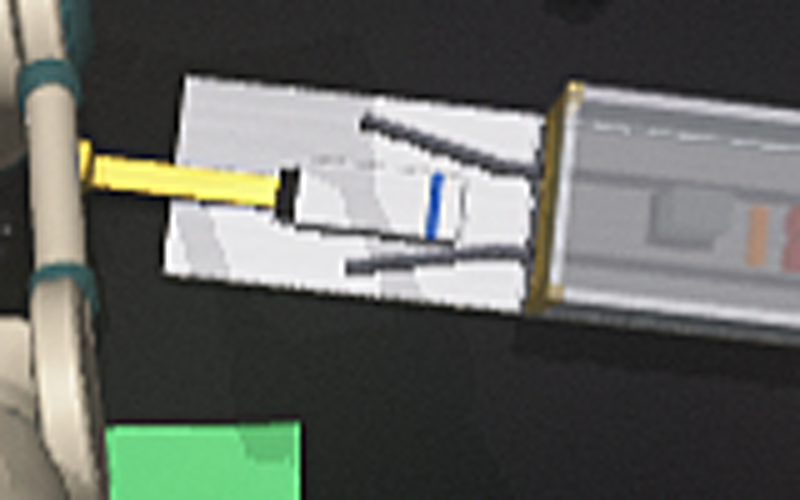

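>>> carry_out --increments '[0.0002, -0.004, 0, 0, 0, 0, 0, 0.0003, -0.008, 0, 0, 0, 0, 0, 0.0005, -0.012, 0, 0, 0, 0, 0, 0.0007, -0.016, 0, 0, 0, 0, 0, 0.0008, -0.02, 0, 0, 0, 0, 0]'

```text
time_s: 7.45
position: [608.4, 121.7, 62.7]
tcp_rot: [-3.141, 0.0, 1.447]
ft_force: [0.3, 2.9, -0.1]
width: 20.9
```

```bash
python3 look.py g
```

```text
[608.48 120.97  62.7 ] [-3.14  0.    1.45] [0.31 0.35 0.31] feedF 0.38674026093370195 tip~ [[-112.54    0.13]]
[608.45 120.99  62.68] [-3.14  0.    1.45] [ 0.13  0.59 -0.86] feedF 0.5976174289163867 tip~ [[-112.55    0.09]]
```

View pics/g_top.png

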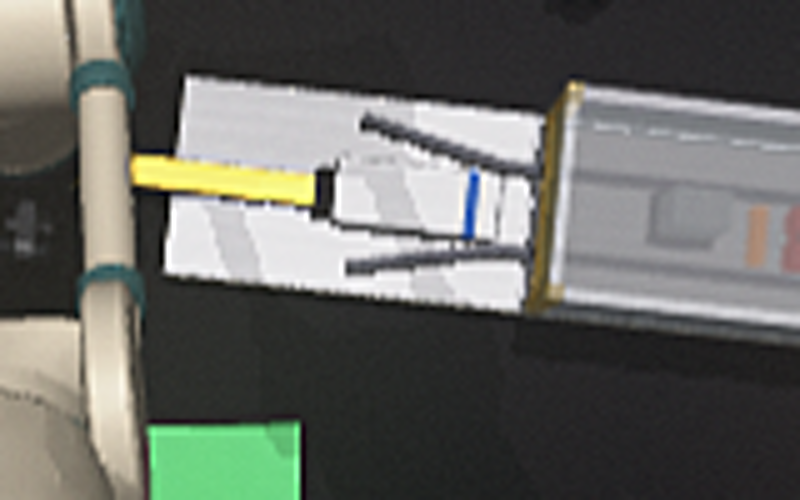

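>>> carry_out --increments '[-0.0004, -0.004, 0, 0, 0, 0, 0, -0.0009, -0.008, 0, 0, 0, 0, 0, -0.0013, -0.012, 0, 0, 0, 0, 0, -0.0018, -0.016, 0, 0, 0, 0, 0, -0.0022, -0.02, 0, 0, 0, 0, 0]'

```text
time_s: 8.05
position: [606.2, 101.7, 62.8]
tcp_rot: [3.142, -0.0, 1.447]
ft_force: [0.9, 2.7, 0.2]
width: 20.9
```

```bash
python3 look.py h
```

```text
[606.13 100.99  62.75] [-3.14  0.    1.45] [ 0.16  0.83 -2.01] feedF 0.8388467356575761 tip~ [[-92.42   0.03]]
[606.1  101.04  62.71] [-3.14  0.    1.45] [-0.2  -0.27 -0.93] feedF -0.28913717953707585 tip~ [[-92.47  -0.  ]]
```

View pics/h_top.png

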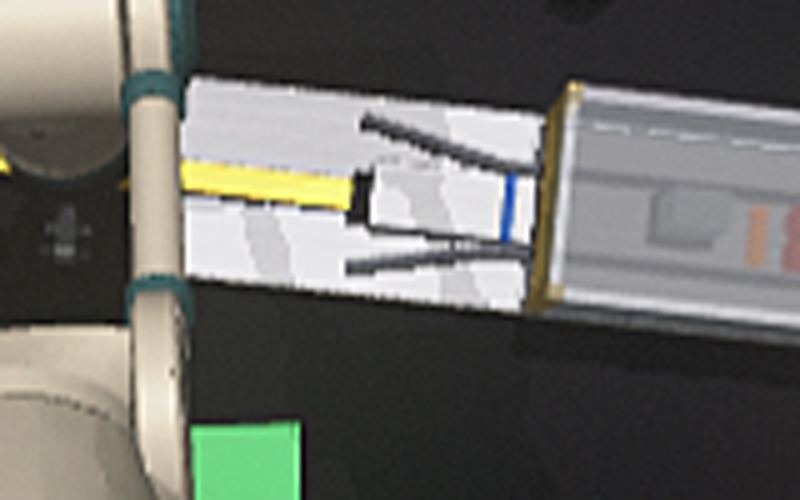

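>>> carry_out --increments '[-0.0004, -0.004, 0, 0, 0, 0, 0, -0.0009, -0.008, 0, 0, 0, 0, 0, -0.0013, -0.012, 0, 0, 0, 0, 0, -0.0018, -0.016, 0, 0, 0, 0, 0, -0.0022, -0.02, 0, 0, 0, 0, 0]'

```text
time_s: 8.65
position: [604.0, 81.7, 62.8]
tcp_rot: [3.142, -0.0, 1.447]
ft_force: [0.3, 1.6, -0.5]
width: 21.2
```

>>> carry_out --increments '[-0.0004, -0.004, 0, 0, 0, 0, 0, -0.0009, -0.008, 0, 0, 0, 0, 0, -0.0013, -0.012, 0, 0, 0, 0, 0, -0.0018, -0.016, 0, 0, 0, 0, 0, -0.0022, -0.02, 0, 0, 0, 0, 0]'

```text
time_s: 9.15
position: [601.8, 61.7, 62.8]
tcp_rot: [3.142, 0.0, 1.447]
ft_force: [-0.3, 2.7, -0.6]
width: 21.1
```

```bash
python3 look.py i
```

```text
[601.74  61.02  62.72] [-3.14  0.    1.45] [ 1.28  0.29 -0.75] feedF 0.43316354833968956 tip~ [[-52.21   0.14]]
[601.72  61.04  62.69] [-3.14  0.    1.45] [ 0.51 -0.31 -1.32] feedF -0.2507883099151204 tip~ [[-52.23   0.13]]
```

View pics/i_top.png

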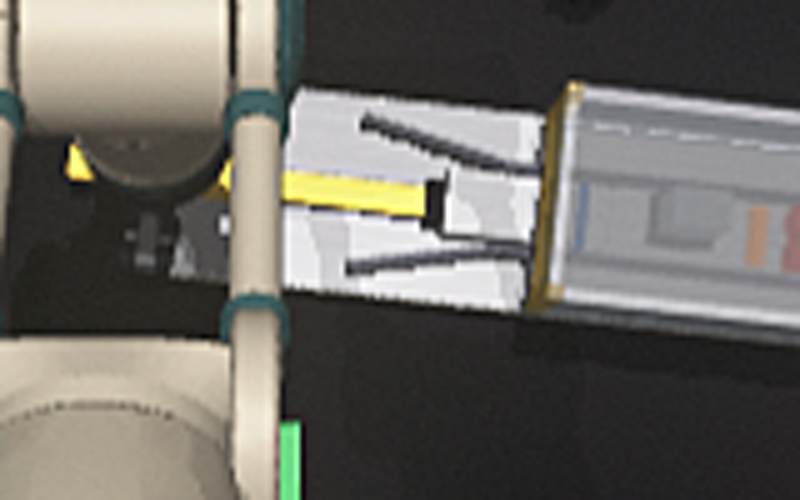

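View pics/i_scene.png

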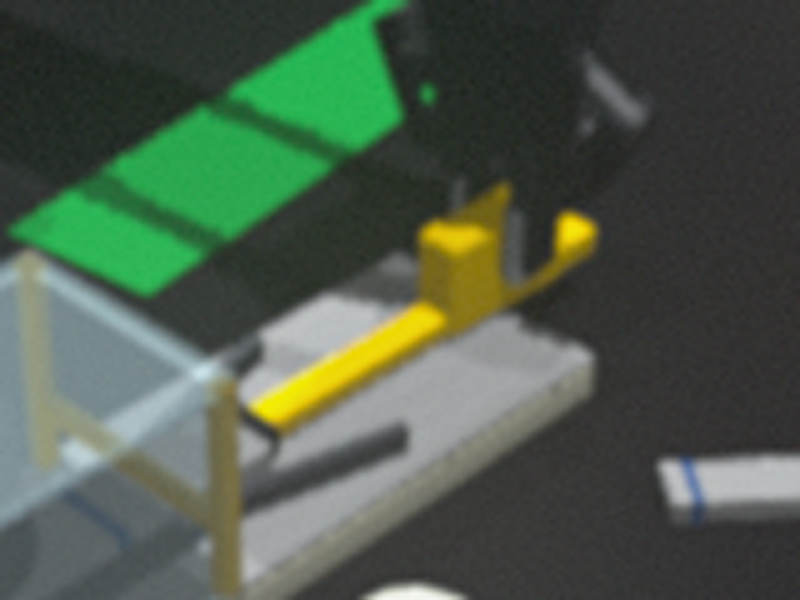

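>>> carry_out --increments '[-0.0004, -0.004, 0, 0, 0, 0, 0, -0.0009, -0.008, 0, 0, 0, 0, 0, -0.0013, -0.012, 0, 0, 0, 0, 0, -0.0018, -0.016, 0, 0, 0, 0, 0, -0.0022, -0.02, 0, 0, 0, 0, 0]'

```text
time_s: 9.75
position: [599.6, 41.7, 62.8]
tcp_rot: [-3.142, -0.0, 1.447]
ft_force: [-0.2, 2.6, -1.2]
width: 21.3
```

>>> carry_out --increments '[-0.0002, -0.002, 0, 0, 0, 0, 0, -0.0004, -0.004, 0, 0, 0, 0, 0, -0.0007, -0.006, 0, 0, 0, 0, 0, -0.0009, -0.008, 0, 0, 0, 0, 0, -0.0011, -0.01, 0, 0, 0, 0, 0]'

```text
time_s: 10.25
position: [598.8, 32.8, 62.9]
tcp_rot: [3.141, -0.002, 1.447]
ft_force: [1.5, 8.0, 1.3]
width: 21.2
```

>>> carry_out --increments '[-0.0002, -0.002, 0, 0, 0, 0, 0, -0.0004, -0.004, 0, 0, 0, 0, 0, -0.0007, -0.006, 0, 0, 0, 0, 0, -0.0009, -0.008, 0, 0, 0, 0, 0, -0.0011, -0.01, 0, 0, 0, 0, 0]'

```text
time_s: 10.75
position: [597.9, 23.9, 63.1]
tcp_rot: [3.141, -0.003, 1.447]
ft_force: [1.6, 8.3, 1.3]
width: 20.9
```

>>> carry_out --increments '[-0.0003, -0.003, 0, 0, 0, 0, 0, -0.0007, -0.006, 0, 0, 0, 0, 0, -0.001, -0.009, 0, 0, 0, 0, 0, -0.0013, -0.012, 0, 0, 0, 0, 0, -0.0016, -0.014, 0, 0, 0, 0, 0]'

```text
time_s: 11.25
position: [596.2, 9.6, 63.1]
tcp_rot: [3.141, -0.003, 1.447]
ft_force: [0.5, 8.2, 0.9]
width: 21.3
```

>>> carry_out --increments '[-0.0002, -0.002, 0, 0, 0, 0, 0, -0.0004, -0.004, 0, 0, 0, 0, 0, -0.0007, -0.006, 0, 0, 0, 0, 0, -0.0009, -0.008, 0, 0, 0, 0, 0, -0.0011, -0.01, 0, 0, 0, 0, 0]'

```text
time_s: 11.75
position: [595.1, -0.2, 63.1]
tcp_rot: [3.141, -0.003, 1.447]
ft_force: [1.4, 8.8, 1.7]
width: 21.0
```

```bash
python3 look.py j
```

```text
[595.04  -0.57  63.07] [ 3.14 -0.    1.45] [1.21 6.94 0.86] feedF 7.027403622576332 tip~ [[9.74 0.39]]
[595.03  -0.55  63.04] [ 3.14 -0.    1.45] [ 1.3   8.19 -0.01] feedF 8.287846035154502 tip~ [[9.72 0.37]]
```

View pics/j_top.png

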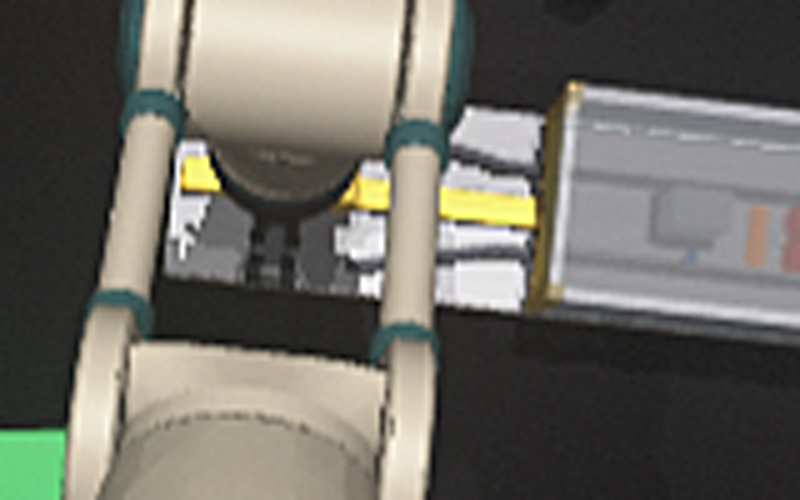

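View pics/j_scene.png

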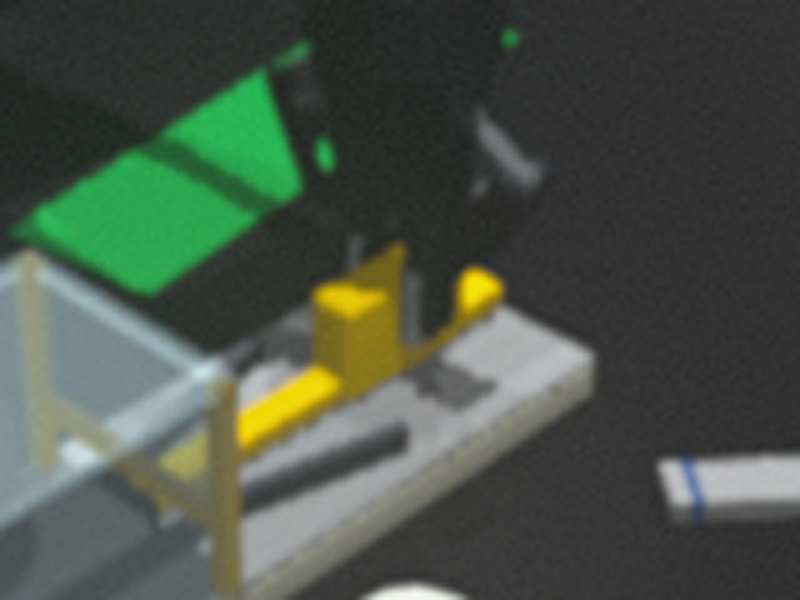

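>>> carry_out --increments '[-0.0001, -0.0012, 0, 0, 0, 0, 0, -0.0003, -0.0024, 0, 0, 0, 0, 0, -0.0004, -0.0036, 0, 0, 0, 0, 0, -0.0005, -0.0046, 0, 0, 0, 0, 0]'

```text
time_s: 12.25
position: [594.5, -4.8, 63.1]
tcp_rot: [3.141, -0.003, 1.446]
ft_force: [0.6, 8.6, 1.7]
width: 21.3
```

>>> carry_out --increments '[-0.0001, -0.0005, 0, 0, 0, 0, 0, -0.0001, -0.001, 0, 0, 0, 0, 0, -0.0002, -0.0015, 0, 0, 0, 0, 0]'

```text
time_s: 12.55
position: [594.4, -6.2, 63.1]
tcp_rot: [3.141, -0.003, 1.447]
ft_force: [1.0, 8.8, 0.5]
width: 21.0
```

>>> carry_out --increments '[-0.0001, -0.0005, 0, 0, 0, 0, 0, -0.0001, -0.001, 0, 0, 0, 0, 0, -0.0002, -0.0015, 0, 0, 0, 0, 0]'

```text
time_s: 12.85
position: [594.2, -7.7, 63.1]
tcp_rot: [3.141, -0.003, 1.447]
ft_force: [1.6, 8.2, 0.5]
width: 21.0
```

>>> carry_out --increments '[-0.0001, -0.0005, 0, 0, 0, 0, 0, -0.0001, -0.001, 0, 0, 0, 0, 0, -0.0002, -0.0015, 0, 0, 0, 0, 0]'

```text
time_s: 13.15
position: [594.0, -9.2, 63.1]
tcp_rot: [3.141, -0.003, 1.447]
ft_force: [0.3, 8.7, 1.9]
width: 20.8
```

>>> carry_out --increments '[-0.0001, -0.0005, 0, 0, 0, 0, 0, -0.0001, -0.001, 0, 0, 0, 0, 0, -0.0002, -0.0015, 0, 0, 0, 0, 0]'

```text
time_s: 13.45
position: [593.8, -10.8, 63.1]
tcp_rot: [3.141, -0.003, 1.447]
ft_force: [1.0, 7.3, 1.5]
width: 21.3
```

>>> carry_out --increments '[-0.0001, -0.0005, 0, 0, 0, 0, 0, -0.0001, -0.001, 0, 0, 0, 0, 0, -0.0002, -0.0015, 0, 0, 0, 0, 0]'

```text
time_s: 13.75
position: [593.6, -12.2, 63.1]
tcp_rot: [3.141, -0.003, 1.447]
ft_force: [0.8, 8.4, 1.3]
width: 21.1
```

>>> carry_out --increments '[-0.0001, -0.0005, 0, 0, 0, 0, 0, -0.0001, -0.001, 0, 0, 0, 0, 0, -0.0002, -0.0015, 0, 0, 0, 0, 0]'

```text
time_s: 14.05
position: [593.4, -13.7, 63.1]
tcp_rot: [3.141, -0.003, 1.447]
ft_force: [0.7, 8.4, 0.5]
width: 20.9
```

>>> carry_out --increments '[-0.0001, -0.0005, 0, 0, 0, 0, 0, -0.0001, -0.001, 0, 0, 0, 0, 0, -0.0002, -0.0015, 0, 0, 0, 0, 0]'

```text
time_s: 14.35
position: [593.2, -15.2, 63.1]
tcp_rot: [3.141, -0.003, 1.447]
ft_force: [1.5, 7.9, 0.7]
width: 21.0
```

>>> carry_out --increments '[-0.0001, -0.0005, 0, 0, 0, 0, 0, -0.0001, -0.001, 0, 0, 0, 0, 0, -0.0002, -0.0015, 0, 0, 0, 0, 0]'

```text
time_s: 14.65
position: [593.0, -16.7, 63.1]
tcp_rot: [3.141, -0.003, 1.447]
ft_force: [2.1, 8.6, 1.0]
width: 21.1
```

>>> carry_out --increments '[-0.0001, -0.0005, 0, 0, 0, 0, 0, -0.0001, -0.001, 0, 0, 0, 0, 0, -0.0002, -0.0015, 0, 0, 0, 0, 0]'

```text
time_s: 14.95
position: [592.9, -17.9, 63.1]
tcp_rot: [3.141, -0.004, 1.446]
ft_force: [2.1, 10.3, 1.6]
width: 21.3
```

>>> carry_out --increments '[-0.0001, -0.0005, 0, 0, 0, 0, 0]'

```text
time_s: 15.05
position: [592.8, -18.0, 63.2]
tcp_rot: [3.141, -0.005, 1.446]
ft_force: [1.1, 11.3, 2.4]
width: 21.1
```

>>> carry_out --increments '[-0.0001, -0.0005, 0, 0, 0, 0, 0, -0.0001, -0.0005, 0, 0, 0, 0, 0]'

```text
time_s: 15.25
position: [592.8, -18.1, 63.3]
tcp_rot: [3.141, -0.005, 1.446]
ft_force: [1.8, 11.7, 2.3]
width: 21.4
```

>>> carry_out --increments '[-0.0001, -0.0005, 0, 0, 0, 0, 0, -0.0001, -0.001, 0, 0, 0, 0, 0, -0.0001, -0.001, 0, 0, 0, 0, 0]'

```text
time_s: 15.55
position: [592.8, -18.4, 63.4]
tcp_rot: [3.141, -0.006, 1.446]
ft_force: [2.5, 13.5, 2.4]
width: 21.8
```

>>> carry_out --increments '[-0.0001, -0.0005, 0, 0, 0, 0, 0, -0.0001, -0.001, 0, 0, 0, 0, 0, -0.0002, -0.0015, 0, 0, 0, 0, 0, -0.0002, -0.0015, 0, 0, 0, 0, 0]'

```text
time_s: 15.95
position: [592.8, -18.9, 63.5]
tcp_rot: [3.14, -0.008, 1.445]
ft_force: [1.4, 17.3, 4.0]
width: 21.6
```

>>> carry_out --increments '[0, -0.0003, 0, 0, 0, 0, 0, 0, -0.0003, 0, 0, 0, 0, 0, 0, -0.0003, 0, 0, 0, 0, 0, 0, -0.0003, 0, 0, 0, 0, 0]'

```text
time_s: 16.35
position: [592.8, -18.9, 63.6]
tcp_rot: [3.14, -0.009, 1.445]
ft_force: [1.7, 16.6, 3.5]
width: 20.9
```

>>> carry_out --increments '[0, -0.0005, 0, 0, 0, 0, 0, 0, -0.0005, 0, 0, 0, 0, 0, 0, -0.0005, 0, 0, 0, 0, 0]'

```text
time_s: 16.65
position: [592.8, -19.1, 63.6]
tcp_rot: [3.14, -0.009, 1.445]
ft_force: [2.0, 17.8, 4.7]
width: 21.0
```

>>> carry_out --increments '[0, 0, 0, 0, 0, 0, 0, 0, 0, 0, 0, 0, 0, 0, 0, 0, 0, 0, 0, 0, 0, 0, 0, 0, 0, 0, 0, 0]'

```text
time_s: 17.05
position: [592.8, -19.1, 63.6]
tcp_rot: [3.14, -0.009, 1.445]
ft_force: [2.2, 18.5, 3.8]
width: 21.0
```

>>> carry_out --increments '[0, 0, 0, 0, 0, 0, 0, 0, 0, 0, 0, 0, 0, 0, 0, 0, 0, 0, 0, 0, 0, 0, 0, 0, 0, 0, 0, 0]'

```text
time_s: 17.45
position: [592.8, -19.1, 63.6]
tcp_rot: [3.14, -0.009, 1.445]
ft_force: [2.5, 18.7, 3.7]
width: 21.4
```

```bash
python3 look.py k
python3 - <<'E'
from h import *
im=cv2.cvtColor(manip.get_image("scene"),cv2.COLOR_RGB2BGR)
cv2.imwrite("pics/k2.png",cv2.resize(im[200:320,170:330],None,fx=5,fy=5,interpolation=cv2.INTER_CUBIC))
im=cv2.cvtColor(manip.get_image("top"),cv2.COLOR_RGB2BGR)
cv2.imwrite("pics/k3.png",cv2.resize(im[140:210,350:490],(800,400),interpolation=cv2.INTER_CUBIC))
E
```

```text
[592.76 -19.08  63.6 ] [ 3.14 -0.01  1.44] [ 2.22 18.51  4.13] feedF 18.645695839739005 tip~ [[28.39  0.19]]
[592.78 -19.08  63.62] [ 3.14 -0.01  1.44] [ 2.46 17.38  4.14] feedF 17.547342971489616 tip~ [[28.38  0.21]]
```

View pics/k3.png

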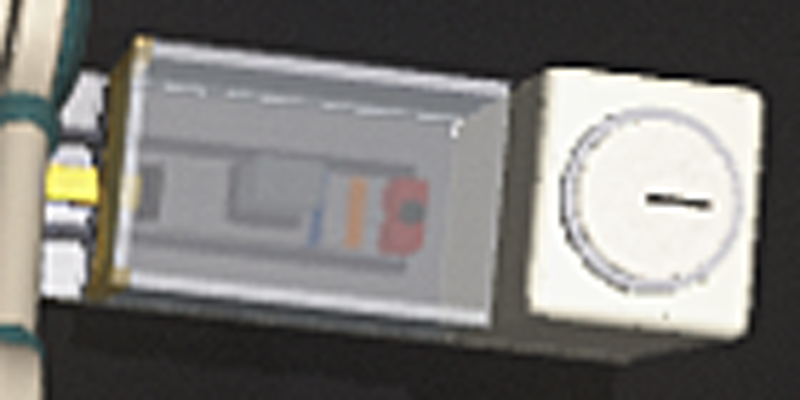

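View pics/k2.png

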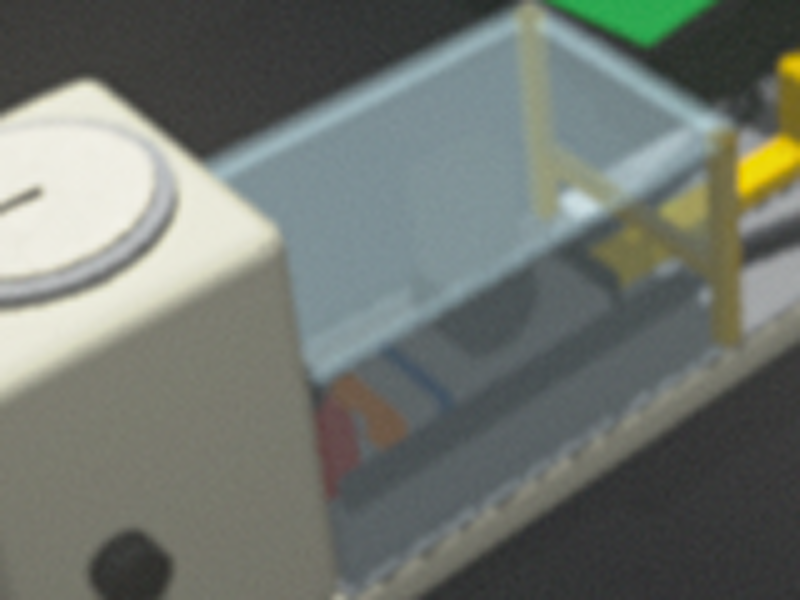

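View pics/k_scene.png

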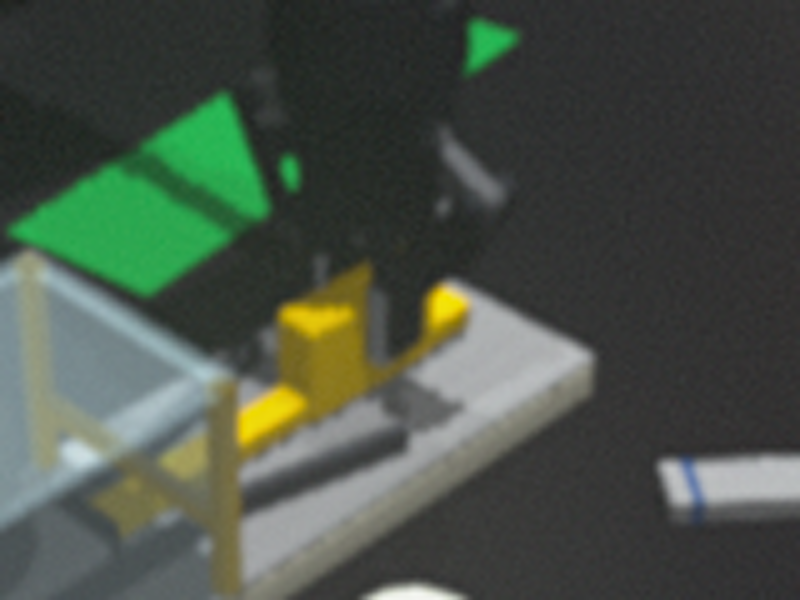

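>>> carry_out --increments '[0, 0, 0, 0, 0, 0, 0, 0, 0, 0, 0, 0, 0, 0, 0, 0, 0, 0, 0, 0, 0]'

```text
time_s: 17.95
position: [592.8, -19.1, 63.6]
tcp_rot: [3.14, -0.009, 1.445]
ft_force: [2.9, 18.3, 3.3]
width: 21.3
```

>>> carry_out --increments '[0.0003, 0.003, 0, 0, 0, 0, 0, 0.0007, 0.006, 0, 0, 0, 0, 0, 0.0013, 0.012, 0, 0, 0, 0, 0, 0.0027, 0.024, 0, 0, 0, 0, 0, 0.0045, 0.04, 0, 0, 0, 0, 0]'

```text
time_s: 18.45
position: [596.6, 15.7, 62.6]
tcp_rot: [-3.142, 0.0, 1.446]
ft_force: [-0.6, 0.0, -1.6]
width: 21.3
```

>>> carry_out --increments '[0.0022, 0.02, 0, 0, 0, 0, 0, 0.0045, 0.04, 0, 0, 0, 0, 0, 0.0067, 0.06, 0, 0, 0, 0, 0, 0.009, 0.08, 0, 0, 0, 0, 0, 0.009, 0.08, 0, 0, 0, 0, 0]'

```text
time_s: 18.95
position: [605.7, 98.8, 62.7]
tcp_rot: [3.141, -0.001, 1.45]
ft_force: [-0.0, -0.6, -0.5]
width: 21.1
```

```bash
python3 look.py n
python3 - <<'E'
from h import *
im=cv2.cvtColor(manip.get_image("top"),cv2.COLOR_RGB2BGR)
cv2.imwrite("pics/n3.png",cv2.resize(im[140:210,350:490],(800,400),interpolation=cv2.INTER_CUBIC))
E
```

```text
[605.43  97.39  62.63] [3.14 0.   1.45] [-0.9  -0.04  0.39] feedF -0.14316689665616897 tip~ [[-88.77  -0.27]]
[605.31  96.45  62.61] [-3.14  0.    1.45] [-0.56 -0.14 -0.69] feedF -0.19938628580144013 tip~ [[-87.82  -0.27]]
```

View pics/n_scene.png

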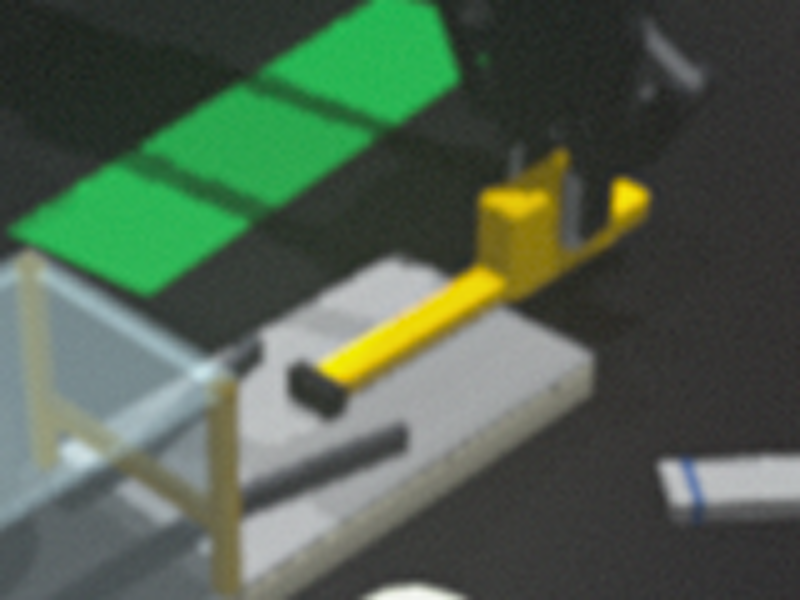

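View pics/n3.png

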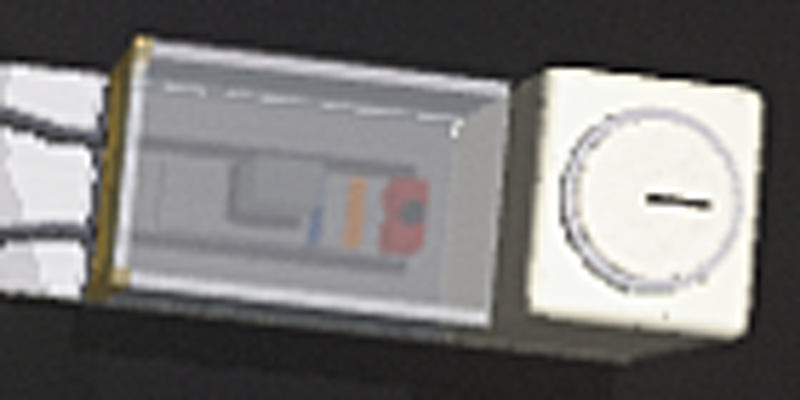

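Bar stays home at the pad (blue band at crop (315,227) touching side unchanged); stick is out. Now back to the mat.

>>> carry_out --increments '[0.001, 0.005, 0.02, 0, 0, 0, 0, 0.002, 0.01, 0.045, 0, 0, 0, 0, 0.002, 0.015, 0.065, 0, 0, 0, 0, -0.02, 0.03, 0.065, 0, 0, 2, 0, -0.055, 0.045, 0.065, 0, 0, 4, 0]'

```text
time_s: 19.6
position: [552.6, 139.9, 128.7]
tcp_rot: [3.137, -0.0, 1.516]
ft_force: [-0.4, -0.5, -0.7]
width: 20.8
```

>>> carry_out --increments '[-0.035, 0.015, 0, 0, 0, 1.5, 0, -0.07, 0.03, 0, 0, 0, 3, 0, -0.105, 0.0445, 0, 0, 0, 4.8, 0, -0.13, 0.0445, -0.02, 0, 0, 4.8, 0, -0.13, 0.0445, -0.05, 0, 0, 4.8, 0]'

```text
time_s: 20.1
position: [417.3, 184.7, 78.6]
tcp_rot: [3.141, -0.0, 1.602]
ft_force: [0.0, -0.1, -1.4]
width: 21.4
```

Run:
```python
from h import *
for n in("scene","top"):
    im=manip.get_image(n)[:,:,::-1]
    cv2.imwrite(f"pics/p_{n}.png",cv2.resize(im[90:250,190:400],(788,600),interpolation=cv2.INTER_CUBIC))
o=manip.get_obs();print(o['position'],o['tcp_rot'],o['ft_force'],o['width'])
```

```text
[417.21126288 183.88008367  75.6337307 ] [-3.13518820e+00  1.92957149e-03  1.60081741e+00] [-0.53256621 -0.22545515 -0.88844743] 21.40943799267431
```

View pics/p_scene.png

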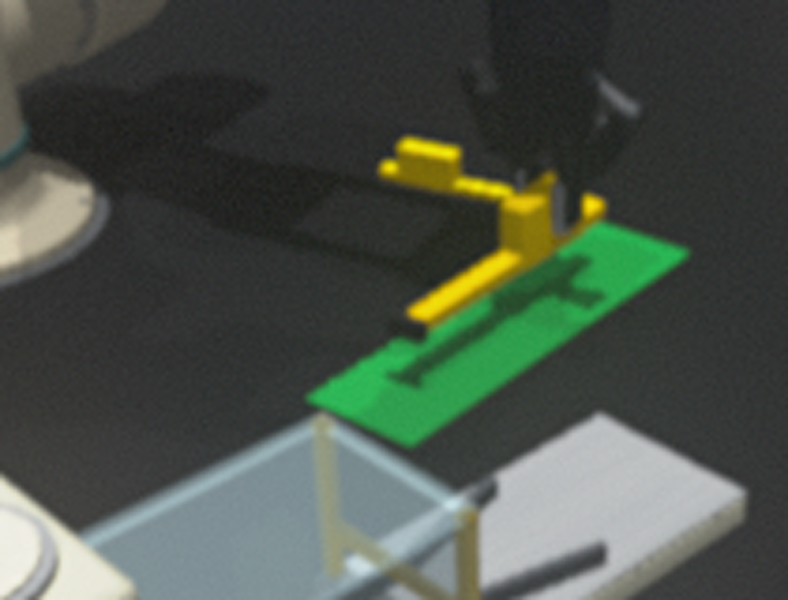

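View pics/p_top.png

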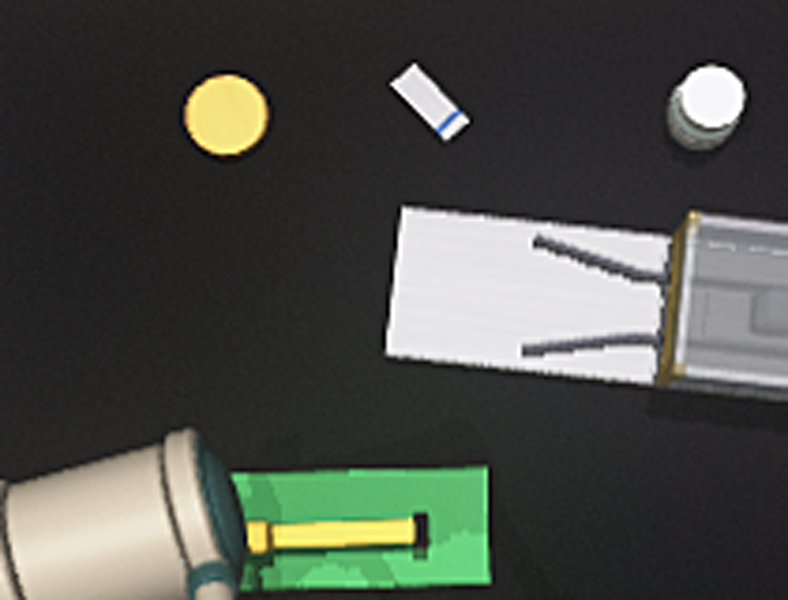

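>>> carry_out --increments '[0.003, 0, -0.015, 0, 0, 0, 0, 0.003, 0, -0.028, 0, 0, 0, 0, 0.003, 0, -0.031, 0, 0, 0, 0, 0.003, 0, -0.031, 0, 0, 0, 0, 0.003, 0, -0.031, 0, 0, 0, 0]'

```text
time_s: 20.7
position: [424.5, 185.1, 47.6]
tcp_rot: [3.14, -0.0, 1.6]
ft_force: [0.8, -0.7, -0.6]
width: 21.1
```

>>> carry_out --increments '[0, 0, -0.001, 0, 0, 0, 0, 0, 0, -0.002, 0, 0, 0, 0, 0, 0, -0.002, 0, 0, 0, 0]'

```text
time_s: 21.0
position: [423.5, 185.2, 45.0]
tcp_rot: [3.141, -0.0, 1.601]
ft_force: [0.8, -0.5, -0.8]
width: 21.3
```

>>> carry_out --increments '[0, 0, -0.0007, 0, 0, 0, 0, 0, 0, -0.0014, 0, 0, 0, 0, 0, 0, -0.0014, 0, 0, 0, 0]'

```text
time_s: 21.3
position: [423.6, 185.2, 44.1]
tcp_rot: [3.141, -0.0, 1.601]
ft_force: [-1.2, -1.1, 5.9]
width: 21.0
```

>>> carry_out --increments '[0, 0, 0, 0, 0, 0, 0.6, 0, 0, 0, 0, 0, 0, 1, 0, 0, 0, 0, 0, 0, 1, 0, 0, 0, 0, 0, 0, 1, 0, 0, 0, 0, 0, 0, 1]'

```text
time_s: 21.8
position: [423.5, 185.1, 43.3]
tcp_rot: [-3.141, 0.0, 1.601]
ft_force: [-0.5, 0.2, -0.0]
width: 85.4
```

>>> carry_out --increments '[0, 0, 0.02, 0, 0, 0, 1, 0, 0, 0.05, 0, 0, 0, 1, 0, 0, 0.09, 0, 0, 0, 1, 0, 0, 0.13, 0, 0, 0, 1, 0, 0.03, 0.16, 0, 0, 0, 1]'

```text
time_s: 22.3
position: [423.9, 213.5, 205.8]
tcp_rot: [3.139, 0.001, 1.598]
ft_force: [1.3, 0.6, -0.0]
width: 86.0
```

>>> carry_out --increments '[-0.02, 0.04, 0.01, 0, 0, 0, 1, -0.04, 0.08, 0.02, 0, 0, 0, 1, -0.06, 0.12, 0.02, 0, 0, 0, 1, -0.08, 0.16, 0.02, 0, 0, 0, 1, -0.09, 0.2, 0.02, 0, 0, 0, 1]'

```text
time_s: 22.8
position: [331.5, 416.3, 223.5]
tcp_rot: [-3.141, 0.0, 1.602]
ft_force: [1.9, 0.8, 0.2]
width: 85.6
```

Run:
```python
from h import *
im=manip.get_image("top")[:,:,::-1]
cv2.imwrite("pics/q_top.png",cv2.resize(im[90:270,190:490],(800,480),interpolation=cv2.INTER_CUBIC))
im=manip.get_image("scene")[:,:,::-1]
cv2.imwrite("pics/q_scene.png",cv2.resize(im[110:320,130:400],(770,600),interpolation=cv2.INTER_CUBIC))
o=manip.get_obs();print(o['time_s'],o['position'],o['ft_force'],o['width'])
```

```text
22.9 [332.04398373 419.53354023 223.20949049] [ 0.27674783 -0.38878363 -0.32639304] 85.43358264888055
```

View pics/q_top.png

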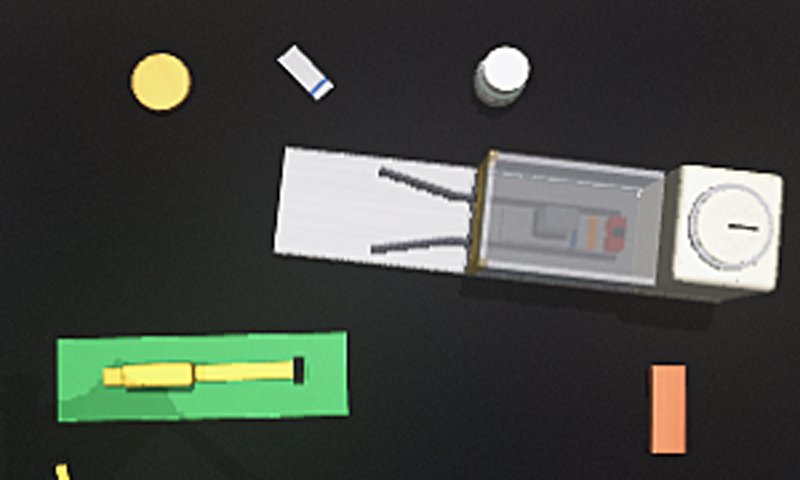

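View pics/q_scene.png

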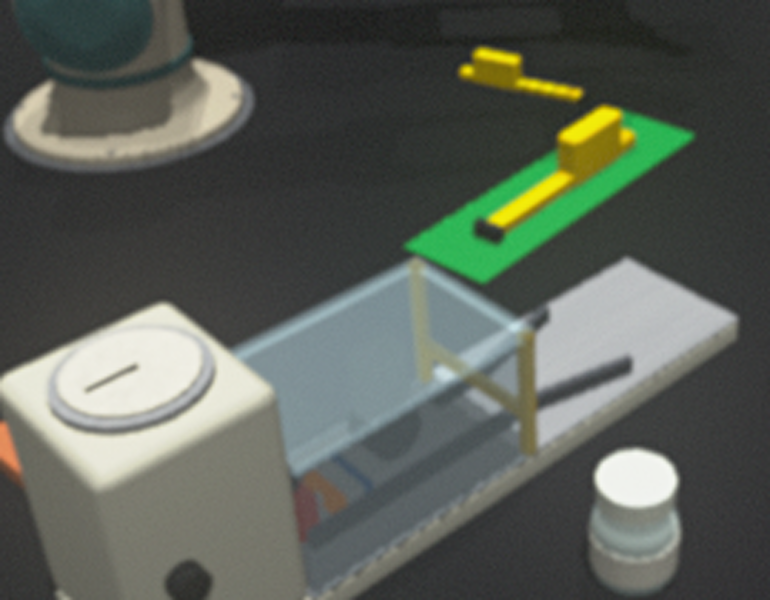

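The stick lies flat in the middle of the mat (crop (200,373)). The bar sits at the pad (blue band (573,235), pad (592,232)), and the other things are where they were. Handing in.

```bash
python3 -c "
from bench import manip
print(manip.sign_off())"
```

```text
the job is handed in; nothing more can be done
None
```

I pushed the bar under the guard until it was home against the orange pad, held it there, then laid the stick back flat on its mat and let go. I handed the job in at about 23 s of the 72 s allowed.

- **Choice of parts:** I used the larger stick, the one on the green mat, and the 90 mm bar on the checker's bed.
- **Force on the pad:** Sliding under the shoe took a steady 8.4 N or so. I then held about 17.5–18.7 N in total for 1.3 s, which is roughly 9–10 N on the pad. The highest reading was about 19 N in total, so about 10 N on the pad against the 18 N limit. The readings were noisy by about 0.6 N.
- **Final pictures:** The bar stayed at the pad when the stick was drawn out, the stick lies flat in the middle of the mat, and the other things look unmoved. The arm is clear of everything.
- **Disagreements:**
  - The first camera estimate put the pad about 112 mm behind the guard's front, but contact came at roughly 116–118 mm. I found it by feel, in steps of 1.5 mm or less.
  - My frame for the checker was off sideways by 1–2 mm, so I steered to the fences seen in the pictures.
- **Upward force:** While pressing, about 4 N upward also showed on the tool. It disappeared when I drew the stick back.

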